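Put the mate corner in order

ROBOT

A 6-joint arm with a two-finger parallel gripper is mounted at the origin on the work surface. World frame = base frame: x ahead of the robot, y to its left, z up, the work surface at z = 0. Lengths are in m, angles in rad, forces in N, time in s.
With the tool pointing down it reaches from about 0.35 to 0.875 m from the base axis. Payload 4.2 kg.
Tool frame: the origin (TCP) lies midway between the tips of the shut fingers; the grasp point (between the pads) lies 19 mm behind it (bot.tcp_to_grasp is the distance from the TCP to the grasp point, in m); z points along the fingers, y is the direction in which the jaws open and shut (so a half turn about z gives the same grasp; the last joint's range is limited). The gripper opens to 85 mm and grips with 20 to 120 N. Pads are 22 mm wide; open, the fingers measure 114 mm over their backs; the gripper's body (76 mm by 85 mm) begins 54 mm behind the grasp point. The pads swing forward as they close: fully open they stand 13 mm farther back than shut.
Start: joints at [-1.011, 0.385, 0.008, 0, -1.194, -0.259], TCP at [0.185, -0.597, 0.201] pointing down, gripper open.
Joint ranges: [-3.14, 3.14], [-1.21, 2.06], [-1.07, 1.41], [-3.16, 2.05], [-2.99, -0.16], [-3.1, 3.1]. Speed limits (rad/s): [2.79, 2.79, 3.14, 3.14, 3.14, 3.14].

INTERFACE

Orientations are given as a rotation vector (axis times angle).
In Python, from plant import bot, grab_frame, camera_params gives the robot as it stands. The module is installed in compiled form; this text tells all that it offers.
- The arm moves only by the tool step_arm, never from a script. Its argument "rows" is a list of rows, each an object with "dp": the shift along the tool's x, y, z in cm, a list of three; "angular": the turn, a rotation vector about the tool's x, y, z in degrees, a list of three; "gripper": the closure, from 0 (fully open) to 1 (shut). In form: [{"dp": [tx, ty, tz], "angular": [rx, ry, rz], "gripper": gripper}, ...]. A call has 1 to 10 rows; each row shifts and turns the commanded pose from where the row before left it, along the tool's axes as they then stand; what a row does not reach is not made up. A row lasts 1/10 s, in which the tool goes at most 50 mm and 8.59 degrees, less where a joint would pass 70% of its speed; a pose out of reach is approached as far as the arm can. A call is refused whole if a number of a shift passes 5 or a number of a turn 8.59, either way. A call with a gripper value outside its range is refused whole. The fingers move at their own pace and stop on an object; "squeeze" is the grip in N (left out, the last holds). Time passes only in rows, so rows that do not move let the fingers close. It gives the time, the measured TCP pose, the force and the opening at its end, in the units of the state.
- bot.read_state(): the state, without advancing time (a new reading comes with each control period).
- grab_frame(name): name is "side" or "top" or "wrist"; returns the picture (420x560x3 uint8, red, green, blue); there is no depth.
- camera_params(name): a dict with "fx", "fy", "cx", "cy" (pixels), "R" (3x3) and "t" (3): a world point X has camera coordinates R X + t. Camera axes: x right, y down, z forward; pixel columns grow to the right and rows downward; lengths in m; the calibration is good to about 2 mm. A picture is of the moment at which its call begins: read the wrist's pose just before it. camera_params takes no time and is no camera call; for the wrist camera it gives the pose at the moment of the call.
- bot.job_done(): hands the job in, once; it reports no verdict.
The state is a dict: "time": time; "q": joint angles; "joint_vel": joint speeds; "effort": joint torques, N m; "tool_pos": TCP position; "tcp_rot": TCP orientation; "wrist_force": force on the tool from outside, world axes, zero at the start; "ft_torque": the same for the moment, N m; "finger_gap": finger opening in m.
Only numpy, scipy, OpenCV 4.12 (cv2) and the standard library are available. Lean on these libraries where they do the work, as an engineer would, in place of code of your own. Each camera call takes 0.05 s, during which the arm holds its last target. There are 200 camera calls.

TASK

Tidy up after a round of mate: stack all the loose bamboo coasters squarely, edges flush, on the base coaster that lies on the tray, and stand the mate upright in the middle on top of the finished pile (it stands on the base coaster now, so it has to come off first). Hang the red scoop and the steel measuring cup by the eyes in their handles on the rail, one on each peg, hanging free down by the bar, and leave the other things where they stand.

Things in the scene. Friction and masses are not known exactly. Their poses are not given: they have to be found in the camera images.
- tray: low bamboo tray fixed to the shelf, 190 (x) x 310 (y) mm, rim 16 mm high, floor 6 mm thick; origin at the centre of its underside, on the shelf surface. At the start the base coaster lies on its -y half; its +y half is empty
- base_coaster_mid (a point): the base bamboo coaster, a flat rectangular board 90 x 62 x 10 mm (x long, y short, z thickness), 45 g. The point is the centre of the board (5 mm above its underside); x along its long side, z up. It lies on the tray floor, long side roughly along the tray's x, and carries the mate at the start
- coaster1_mid (a point): loose bamboo coaster, a flat rectangular board 90 x 62 x 10 mm (x long, y short, z thickness), 45 g. The point is the centre of the board (5 mm above its underside); x along its long side, z up. May be absent
- coaster2_mid (a point): loose bamboo coaster, a flat rectangular board 90 x 62 x 10 mm (x long, y short, z thickness), 45 g. The point is the centre of the board (5 mm above its underside); x along its long side, z up. May be absent
- coaster3_mid (a point): loose bamboo coaster, a flat rectangular board 90 x 62 x 10 mm (x long, y short, z thickness), 45 g. The point is the centre of the board (5 mm above its underside); x along its long side, z up. May be absent
- coaster4_mid (a point): loose bamboo coaster, a flat rectangular board 90 x 62 x 10 mm (x long, y short, z thickness), 45 g. The point is the centre of the board (5 mm above its underside); x along its long side, z up. May be absent
- mate_mid (a point): glazed terracotta mate, an open round cup 70 mm tall, with a heavy foot 56 mm across, 64 mm across at its widest (28 to 44 mm above the foot), 54 mm at the mouth, 220 g. The point is on its axis, half-way up (35 mm above the foot); z along its axis
- scoop_grip (a point): red plastic scoop, 186 mm long, 60 g; point at the middle of its flat handle bar, 18 mm wide (y), 8 mm thick (z), 100 mm long (x). x points from bowl to eye, z up out of the bowl's mouth. Bowl: an open-fronted trough 60 x 46 mm, 30 mm deep, centred 75 mm behind this point (-x), its flat bottom 26 mm below it: lying on it, the handle is 22 to 30 mm above the table
- scoop_eye (a point): red plastic scoop: centre of the eye at the handle's end: a flat ring, hole 20 mm, outside 32 mm, 6 mm thick, hole axis along the tool's z; 65 mm ahead (+x) of the grip point. Axes as for the grip point
- measure_grip (a point): stainless steel measuring cup with a long handle, 182 mm long, 80 g; point at the middle of its flat handle bar, 18 mm wide (y), 8 mm thick (z), 100 mm long (x). x points from bowl to eye, z up out of the bowl's mouth. Bowl: a round cup 52 mm across, 30 mm deep, centred 75 mm behind this point (-x), its flat bottom 26 mm below it: lying on it, the handle is 22 to 30 mm above the table
- measure_eye (a point): steel measuring cup: centre of the eye at the handle's end: a flat ring, hole 20 mm, outside 32 mm, 6 mm thick, hole axis along the tool's z; 65 mm ahead (+x) of the grip point. Axes as for the grip point
- rail: grey steel peg rail, fixed: two slim posts 220 mm apart and 235 mm tall with a bar between them; origin on the shelf surface below the middle of the bar's front face; x points away from the pegs, y along the bar. Two round steel pegs 7 mm thick and 60 mm long stick out of the bar's front (-x) and rise at 50 degrees
- peg1_root (a point): foot of peg 1, on its axis in the front face of the bar, 210 mm above the shelf surface; the pegs are 130 mm apart
- peg1_tip (a point): free upper end of peg 1, on its axis, 60 mm from its root
- peg2_root (a point): foot of peg 2, on its axis in the front face of the bar, 210 mm above the shelf surface; the pegs are 130 mm apart
- peg2_tip (a point): free upper end of peg 2, on its axis, 60 mm from its root
- sugar_bowl: small white bowl, 72 mm across, 40 mm tall, among the coasters; bystander, to be left alone. Origin at the centre of its underside
- flask: steel flask with a press-button pourer, 92 mm across, 283 mm tall, right side; bystander, to be left alone. Origin at the centre of its underside
- yerba_jar: green glass jar, 90 mm across, 130 mm tall, at the back; bystander, to be left alone. Origin at the centre of its underside
- sugar_tin: metal tin, 80 mm across, 110 mm tall, back right; bystander, to be left alone. Origin at the centre of its underside
- succulent: small terracotta plant pot, 100 mm across, 85 mm tall without leaves, at the back; bystander, to be left alone. Origin at the centre of its underside
Not all that is in view belongs to the job. What is shaped like the part that bears mate_mid but yellow is not meant.

How it is judged:
By the outcome, as a careful person would: the job done as asked, in the order asked, and still so for the second after the job is handed in, with the robot touching nothing.
Of coaster1, coaster2, coaster3, coaster4 only 2 to 4 are there at a start; the rules pass over those that are not, and their reading is None.
At some moment in a run one of coaster1, coaster2, coaster3, coaster4, scoop, measure may be knocked a few centimetres aside while the robot is not near it.
Once in a run the grip may slacken for a moment while it holds something.
It also fails if it takes over 210 s, if anything falls off the work surface, if the arm or the gripper's body presses on something with over 40 N, if the wrist force passes 120 N, or if a joint passes its speed limit or range.

## Working session

There is one attempt and no reset: what is moved stays moved. The work goes in short steps, Python scripts to look and compute and a tool call to move; the robot and the scene stay as the last step left them, time stands still between calls to the robot, and variables do not carry over. Pictures are saved under pics/ and viewed, about 12 in all and at most 16, crops included, and the job is handed in when it is done.

Besides the shell and the picture viewer there is one more tool, called as name([rows], argument=value, ...), one row to a line, values as JSON. step_arm: Moves the arm, as the interface text tells. Its arguments: {"type":"object","properties":{"rows":{"type":"array","items":{"type":"object","properties":{"dp":{"type":"array","items":{"type":"number"}},"angular":{"type":"array","items":{"type":"number"}},"gripper":{"type":"number"}}}},"squeeze":{"type":"number"}},"required":["rows"]}

```bash
mkdir -p pics; ls; cat > h.py <<'E'
import numpy as np, cv2
from scipy.spatial.transform import Rotation as Ro
from plant import bot, grab_frame, camera_params
def save(cam,name,crop=None,scale=1):
    P=camera_params(cam); im=grab_frame(cam)[:,:,::-1].copy()
    cv2.imwrite(f'pics/{name}_raw.png',im)
    np.savez(f'pics/{name}.npz',**{k:np.array(v) for k,v in P.items()})
    if crop: x0,y0,x1,y1=crop; im=im[y0:y1,x0:x1]
    cv2.imwrite(f'pics/{name}.png',cv2.resize(im,None,fx=scale,fy=scale,interpolation=cv2.INTER_CUBIC))
def par(name): return dict(np.load(f'pics/{name}.npz'))
def proj(P,X):
    c=np.atleast_2d(X)@P['R'].T+P['t']
    return np.c_[P['fx']*c[:,0]/c[:,2]+P['cx'],P['fy']*c[:,1]/c[:,2]+P['cy']]
def ray(P,uv):
    d=np.array([(uv[0]-P['cx'])/P['fx'],(uv[1]-P['cy'])/P['fy'],1]); 
    return -P['R'].T@P['t'], P['R'].T@d
def atz(P,uv,z):
    o,d=ray(P,uv); return o+d*(z-o[2])/d[2]
def st():
    s=bot.read_state(); R=Ro.from_rotvec(s['tcp_rot'])
    print('t',round(s['time'],2),'pos',np.round(s['tool_pos'],4),'gap',round(s['finger_gap'],4),'F',np.round(s['wrist_force'],1),'\nR',np.round(R.as_matrix(),3).tolist(),'q',np.round(s['q'],2)); return s,R
E
python3 - <<'E'
from h import *
st()
save('top','top0',None,1.42); save('side','side0',None,1.42)
for c in('top','side'):
    P=camera_params(c); print(c,P['fx'],-np.array(P['R']).T@P['t'])
E
```

```text
pics
t 0.0 pos [ 0.185  -0.5963  0.1999] gap 0.0856 F [-0.3 -0.   0. ] 
R [[-0.955, -0.296, -0.001], [-0.296, 0.955, 0.002], [0.0, 0.002, -1.0]] q [-1.01  0.39  0.01 -0.   -1.19 -0.26]
top 446.4076990411685 [ 0.39153436 -0.04659135  1.61371981]
side 452.8686344606813 [0.4464514  0.92699396 0.92706039]
```

View pics/top0.png

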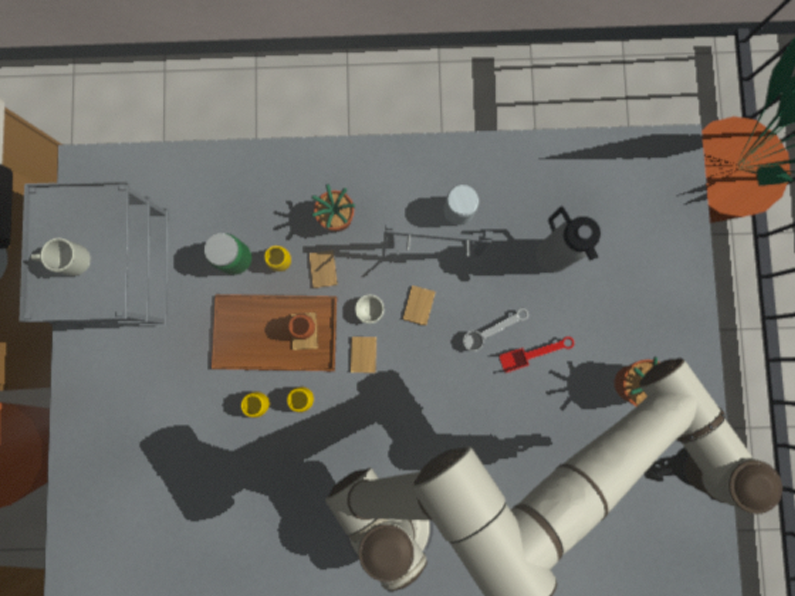

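View pics/side0.png

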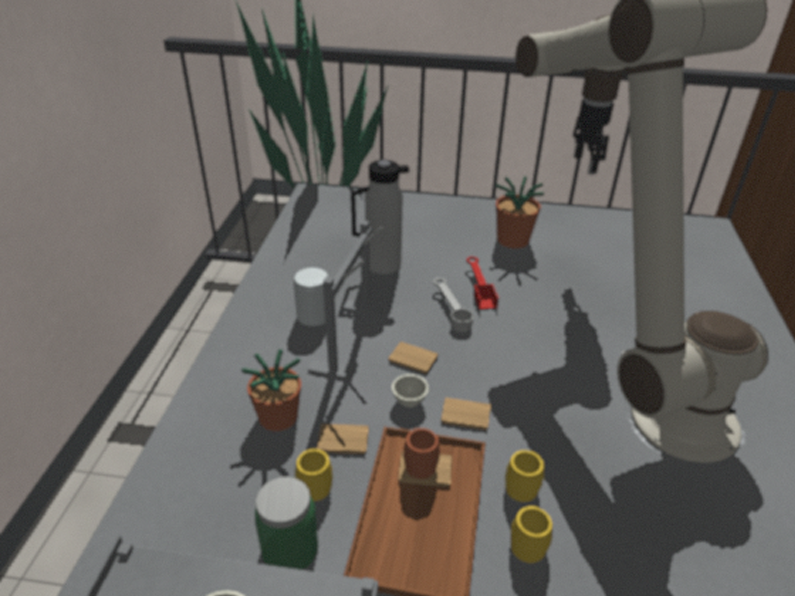

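```bash
python3 - <<'E'
from h import *
im=cv2.imread('pics/top0_raw.png')
cv2.imwrite('pics/topc.png',cv2.resize(im[130:300,200:420],None,fx=3.6,fy=3.5,interpolation=cv2.INTER_CUBIC))
P=par('top0')
for n,p,z in [('c1',(323,270),.01),('c2',(419,305),.01),('c3',(363,354),.01),('trayTL',(214,297),.016),('trayBR',(336,371),.016),('mate',(301,326),.08),('measeye',(523,315),.026),('scoopeye',(569,343),.026),('railL',(388,240),.23),('railR',(488,240),.23)]:
    print(n,np.round(atz(P,np.array(p)/1.42,z),3))
E
```

```text
c1 [0.638 0.149 0.01 ]
c2 [ 0.541 -0.093  0.01 ]
c3 [0.421 0.052 0.01 ]
trayTL [0.577 0.427 0.016]
trayBR [0.381 0.12  0.016]
mate [0.492 0.197 0.08 ]
measeye [ 0.506 -0.352  0.026]
scoopeye [ 0.433 -0.463  0.026]
railL [ 0.667 -0.023  0.23 ]
railR [ 0.66  -0.244  0.23 ]
```

View pics/topc.png

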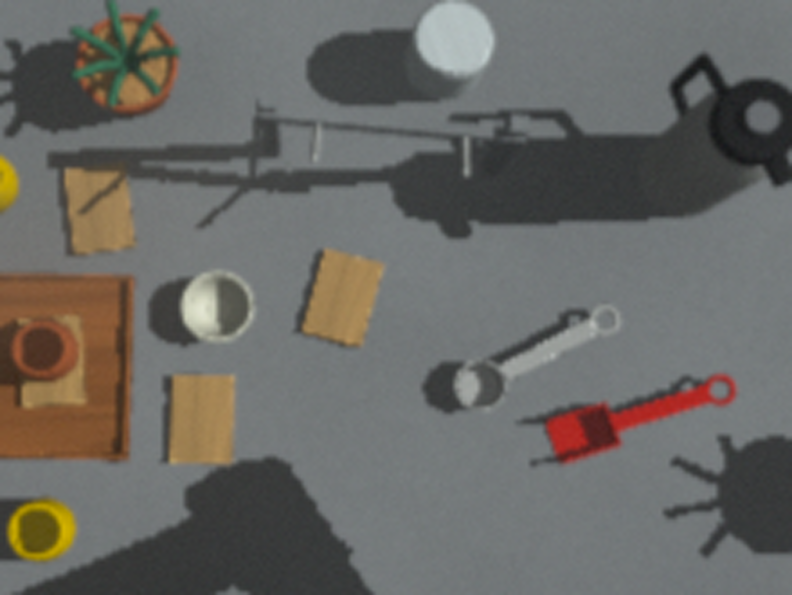

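```bash
cat >> h.py <<'E'
import json
def down(h): # jaw (tool y) heading in deg, pointing down
    a=np.radians(h); return Ro.from_matrix(np.array([[-np.sin(a),np.cos(a),0],[np.cos(a),np.sin(a),0],[0,0,-1.]]))
def plan(wps,grip=0,pos=None,R=None):
    """wps: (pos,R or None,grip or None,n or None)"""
    s=bot.read_state(); p=np.array(s['tool_pos']) if pos is None else np.array(pos); r=Ro.from_rotvec(s['tcp_rot']) if R is None else R
    rows=[]
    for w in wps:
        P,Rt,g,n=(list(w)+[None]*4)[:4]; P=np.array(P,float); Rt=Rt or r
        if g is not None: grip=g
        rv=(r.inv()*Rt).as_rotvec(degrees=True); d=P-p
        n=n or max(1,int(np.ceil(max(np.linalg.norm(d)/.045,np.linalg.norm(rv)/8.2))))
        for i in range(n):
            a=np.round(rv/n,2); b=np.round(r.inv().apply((P-p)/(n-i))*100,2)
            rows.append({"dp":b.tolist(),"angular":a.tolist(),"gripper":grip})
            p=p+r.apply(b/100); r=r*Ro.from_rotvec(a,degrees=True)
    print(len(rows))
    for i in range(0,len(rows),10): print(json.dumps(rows[i:i+10]).replace(' ',''))
E
python3 - <<'E'
from h import *
P=par('top0'); f=lambda u,v:(u/3.6+200,v/3.5+130)
for n,p,z in [('c1',(100,211),.01),('c2',(342,298),.01),('c3',(203,418),.01),('mate',(45,345),.086),('peg1a',(318,122),.21),('peg1b',(318,160),.256),('peg2a',(467,137),.21),('peg2b',(467,177),.256),('meye',(605,320),.026),('mbowl',(480,385),.026),('seye',(720,390),.026),('sbowl',(582,432),.026),('rl',(262,122),.235),('rr',(505,137),.235)]:
    print(n,np.round(atz(P,f(*p),z),3))
P=camera_params('wrist'); s,R=st(); R=R.as_matrix()
c=-np.array(P['R']).T@P['t']; print('cam in tool',R.T@(c-s['tool_pos']),'cam axes in tool\n',np.round(R.T@np.array(P['R']).T,3),P['fx'])
m=atz(par('top0'),f(45,345),.086)
plan([([.185,-.597,.26],None,0,1),([m[0],m[1],.26],down(95))])
E
```

```text
c1 [0.638 0.148 0.01 ]
c2 [ 0.54  -0.093  0.01 ]
c3 [0.421 0.049 0.01 ]
mate [0.495 0.194 0.086]
peg1a [ 0.683 -0.071  0.21 ]
peg1b [ 0.64  -0.069  0.256]
peg2a [ 0.665 -0.203  0.21 ]
peg2b [ 0.62  -0.196  0.256]
meye [ 0.508 -0.351  0.026]
mbowl [ 0.446 -0.225  0.026]
seye [ 0.434 -0.46   0.026]
sbowl [ 0.395 -0.323  0.026]
rl [ 0.68  -0.022  0.235]
rr [ 0.659 -0.233  0.235]
t 0.1 pos [ 0.185  -0.5964  0.2001] gap 0.0857 F [ 0.6 -0.4 -1.7] 
R [[-0.955, -0.296, -0.001], [-0.296, 0.955, 0.002], [0.0, 0.002, -1.0]] q [-1.01  0.39  0.01 -0.   -1.19 -0.26]
cam in tool [ 0.06687705 -0.00068948 -0.17329633] cam axes in tool
 [[-0.    -0.964 -0.265]
 [ 1.     0.    -0.001]
 [ 0.001 -0.265  0.964]] 298.17139936439213
20
[{"dp":[0.02,-0.05,-5.99],"angular":[0.0,0.0,0.0],"gripper":0},{"dp":[-2.79,3.49,0.01],"angular":[0.01,-0.0,0.64],"gripper":0},{"dp":[-2.75,3.52,0.01],"angular":[0.01,-0.0,0.64],"gripper":0},{"dp":[-2.71,3.55,0.0],"angular":[0.01,-0.0,0.64],"gripper":0},{"dp":[-2.67,3.58,0.0],"angular":[0.01,-0.0,0.64],"gripper":0},{"dp":[-2.63,3.61,0.0],"angular":[0.01,-0.0,0.64],"gripper":0
[... 191 characters left out ...]
"dp":[-2.47,3.73,0.0],"angular":[0.01,-0.0,0.64],"gripper":0}]
[{"dp":[-2.43,3.76,0.0],"angular":[0.01,-0.0,0.64],"gripper":0},{"dp":[-2.39,3.78,0.0],"angular":[0.01,-0.0,0.64],"gripper":0},{"dp":[-2.34,3.81,0.0],"angular":[0.01,-0.0,0.64],"gripper":0},{"dp":[-2.3,3.83,0.0],"angular":[0.01,-0.0,0.64],"gripper":0},{"dp":[-2.26,3.86,-0.0],"angular":[0.01,-0.0,0.64],"gripper":0},{"dp":[-2.21,3.89,-0.0],"angular":[0.01,-0.0,0.64],"gripper":0},{"dp":[-2.17,3.91,-0.0],"angular":[0.01,-0.0,0.64],"gripper":0},{"dp":[-2.13,3.93,-0.0],"angular":[0.01,-0.0,0.64],"gripper":0},{"dp":[-2.08,3.96,-0.01],"angular":[0.01,-0.0,0.64],"gripper":0},{"dp":[-2.04,3.98,-0.0],"angular":[0.01,-0.0,0.64],"gripper":0}]
```

step_arm([
  {"dp": [0,0,-4.0],"angular": [0,0,0],"gripper": 0},
  {"dp": [-2.79,3.49,-2],"angular": [0,0,0.64],"gripper": 0},
  {"dp": [-2.75,3.52,0],"angular": [0,0,0.64],"gripper": 0},
  {"dp": [-2.71,3.55,0],"angular": [0,0,0.64],"gripper": 0},
  {"dp": [-2.67,3.58,0],"angular": [0,0,0.64],"gripper": 0},
  {"dp": [-2.63,3.61,0],"angular": [0,0,0.64],"gripper": 0},
  {"dp": [-2.59,3.64,0],"angular": [0,0,0.64],"gripper": 0},
  {"dp": [-2.55,3.67,0],"angular": [0,0,0.64],"gripper": 0},
  {"dp": [-2.51,3.7,0],"angular": [0,0,0.64],"gripper": 0},
  {"dp": [-2.47,3.73,0],"angular": [0,0,0.64],"gripper": 0},
])

```text
time: 1.1
tool_pos: [0.3319, -0.2207, 0.2609]
tcp_rot: [-0.313, 3.126, 0.0]
wrist_force: [2.2, 0.0, -0.2]
finger_gap: 0.0854
```

step_arm([
  {"dp": [-2.43,3.76,0],"angular": [0,0,0.64],"gripper": 0},
  {"dp": [-2.39,3.78,0],"angular": [0,0,0.64],"gripper": 0},
  {"dp": [-2.34,3.81,0],"angular": [0,0,0.64],"gripper": 0},
  {"dp": [-2.3,3.83,0],"angular": [0,0,0.64],"gripper": 0},
  {"dp": [-2.26,3.86,0],"angular": [0,0,0.64],"gripper": 0},
  {"dp": [-2.21,3.89,0],"angular": [0,0,0.64],"gripper": 0},
  {"dp": [-2.17,3.91,0],"angular": [0,0,0.64],"gripper": 0},
  {"dp": [-2.13,3.93,0],"angular": [0,0,0.64],"gripper": 0},
  {"dp": [-2.08,3.96,0],"angular": [0,0,0.64],"gripper": 0},
  {"dp": [-2.04,3.98,0],"angular": [0,0,0.64],"gripper": 0},
])

```text
time: 2.1
tool_pos: [0.4952, 0.1956, 0.2606]
tcp_rot: [0.139, -3.138, 0.0]
wrist_force: [0.8, -0.7, 0.2]
finger_gap: 0.0855
```

```bash
python3 - <<'E'
from h import *
st(); save('wrist','w1',None,1.42)
E
```

```text
t 2.1 pos [0.4952 0.1956 0.2606] gap 0.0855 F [ 0.8 -0.7  0.2] 
R [[-0.996, -0.088, -0.001], [-0.088, 0.996, -0.0], [0.001, -0.0, -1.0]] q [ 0.68  0.19 -0.12 -0.   -1.27 -2.16]
```

View pics/w1.png

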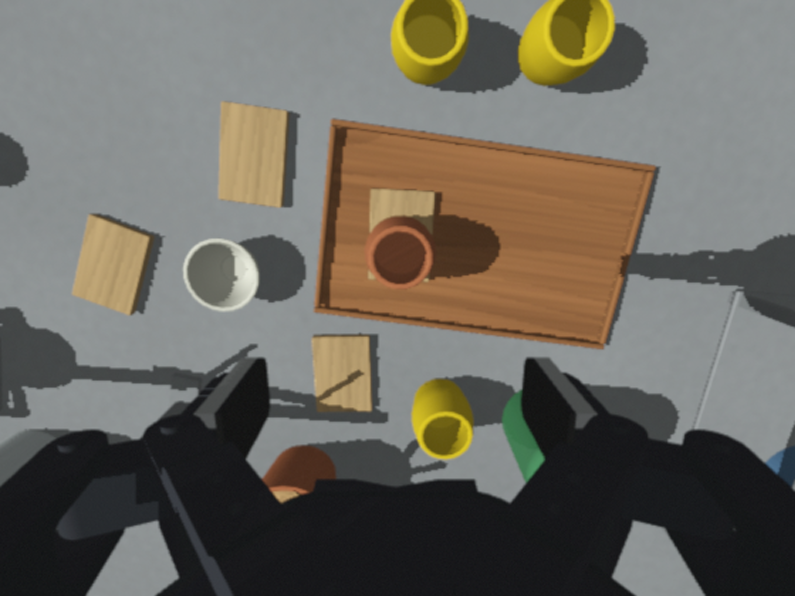

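```bash
cat >> h.py <<'E'
def rect(P,c,z,sc=1.42):
    X=np.array([atz(P,np.array(p)/sc,z)[:2] for p in c]); m=X.mean(0)
    e=[np.linalg.norm(X[(i+1)%4]-X[i]) for i in range(4)]
    a,b=X[1]-X[0],X[3]-X[0]; L=(X[2]-X[1]+X[3]-X[0]) if e[1]+e[3]>e[0]+e[2] else (X[1]-X[0]+X[2]-X[3])
    h=np.degrees(np.arctan2(L[1],L[0]))%180; print('ctr',np.round(m,4),'edges',np.round(e,3),'long heading',round(h,1)); return m,h
E
python3 - <<'E'
from h import *
P=par('w1')
for n,c,z in [('tray',[(333,121),(656,166),(605,348),(317,312)],.016),('c3',[(221,101),(288,110),(283,207),(219,199)],.01),('c2',[(91,214),(152,235),(132,314),(72,292)],.01),('c1',[(312,337),(370,335),(372,412),(317,412)],.01)]:
    print(n,end=' ');rect(P,c,z)
for p,z in [((370,188),.016),((436,190),.016),((430,281),.016),((369,279),.016),((401,252),.086)]: print(np.round(atz(P,np.array(p)/1.42,z),4))
for y in ((384,420),):pass
st()
E
```

```text
tray ctr [0.4849 0.2771] edges [0.307 0.187 0.306 0.186] long heading 87.6
c3 ctr [0.4223 0.052 ] edges [0.062 0.089 0.063 0.089] long heading 177.8
c2 ctr [ 0.5415 -0.0916] edges [0.061 0.09  0.063 0.087] long heading 162.2
c1 ctr [0.6438 0.1504] edges [0.062 0.092 0.062 0.09 ] long heading 5.6
[0.4421 0.166  0.016 ]
[0.4384 0.2292 0.016 ]
[0.5283 0.2334 0.016 ]
[0.5317 0.1715 0.016 ]
[0.4891 0.1993 0.086 ]
t 2.15 pos [0.498  0.2007 0.2595] gap 0.0853 F [4.  3.3 1.1] 
R [[-0.996, -0.091, 0.001], [-0.091, 0.996, 0.001], [-0.001, 0.001, -1.0]] q [ 0.69  0.2  -0.11  0.   -1.26 -2.16]
```

step_arm([
  {"dp": [0.85,-0.2,4.5],"angular": [0,0,0],"gripper": 0},
  {"dp": [0,0,4.5],"angular": [0,0,0],"gripper": 0},
  {"dp": [0,0,4.5],"angular": [0,0,0],"gripper": 0},
  {"dp": [0,0,4.5],"angular": [0,0,0],"gripper": 0},
  {"dp": [0,0,3],"angular": [0,0,0],"gripper": 0},
  {"dp": [0,0,2],"angular": [0,0,0],"gripper": 0},
  {"dp": [0,0,0],"angular": [0,0,0],"gripper": 0},
  {"dp": [0,0,0],"angular": [0,0,0],"gripper": 1},
  {"dp": [0,0,0],"angular": [0,0,0],"gripper": 1},
  {"dp": [0,0,0],"angular": [0,0,0],"gripper": 1},
], squeeze=50)

```text
time: 3.15
tool_pos: [0.4888, 0.1927, 0.0338]
tcp_rot: [-0.14, 3.133, 0.005]
wrist_force: [-1.0, 0.4, 4.6]
finger_gap: 0.0565
```

step_arm([
  {"dp": [0,0,0],"angular": [0,0,0],"gripper": 1},
  {"dp": [0,0,0],"angular": [0,0,0],"gripper": 1},
  {"dp": [0,0,0],"angular": [0,0,0],"gripper": 1},
])

```text
time: 3.45
tool_pos: [0.4888, 0.1927, 0.0338]
tcp_rot: [-0.14, 3.133, 0.006]
wrist_force: [-1.5, 0.6, 5.7]
finger_gap: 0.0565
```

```bash
python3 - <<'E'
from h import *
st(); save('wrist','w2',None,1.42)
E
```

```text
t 3.45 pos [0.4888 0.1927 0.0338] gap 0.0565 F [-1.5  0.6  5.7] 
R [[-0.996, -0.089, 0.005], [-0.089, 0.996, 0.004], [-0.006, 0.003, -1.0]] q [ 0.68  0.4  -0.45  0.   -0.71 -2.17]
```

View pics/w2.png

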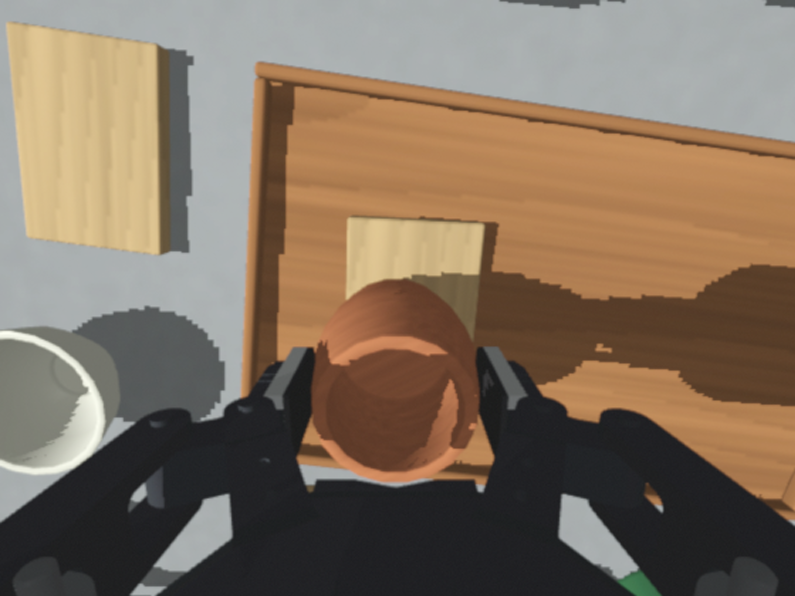

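step_arm([
  {"dp": [0,0,0],"angular": [0,0,0],"gripper": 0},
  {"dp": [0,0,0],"angular": [0,0,0],"gripper": 0},
  {"dp": [0,0,0],"angular": [0,0,0],"gripper": 0},
  {"dp": [0,0,1],"angular": [0,0,0],"gripper": 0},
  {"dp": [0,0,0],"angular": [0,0,0],"gripper": 0},
  {"dp": [0,0,0],"angular": [0,0,0],"gripper": 1},
  {"dp": [0,0,0],"angular": [0,0,0],"gripper": 1},
  {"dp": [0,0,0],"angular": [0,0,0],"gripper": 1},
  {"dp": [0,0,0],"angular": [0,0,0],"gripper": 1},
  {"dp": [0,0,0],"angular": [0,0,0],"gripper": 1},
], squeeze=50)

```text
time: 4.5
tool_pos: [0.487, 0.1912, 0.0217]
tcp_rot: [-0.14, 3.138, 0.0]
wrist_force: [-1.7, 0.1, 5.1]
finger_gap: 0.0603
```

step_arm([
  {"dp": [0,0,-1],"angular": [0,0,0],"gripper": 1},
  {"dp": [0,0,-1],"angular": [0,0,0],"gripper": 1},
  {"dp": [0,0,-1],"angular": [0,0,0],"gripper": 1},
  {"dp": [0,0,0],"angular": [0,0,0],"gripper": 1},
  {"dp": [0,0,0],"angular": [0,0,0],"gripper": 1},
])

```text
time: 5.0
tool_pos: [0.4869, 0.1912, 0.0513]
tcp_rot: [-0.139, 3.138, 0.001]
wrist_force: [-0.9, 0.3, -2.4]
finger_gap: 0.0603
```

```bash
python3 - <<'E'
from h import *
s,R=st(); save('side','s1',(260,270,360,370),6)
P=par('s1')
print([( (proj(P,[.487,.198,z])[0]-[260,270])*6).round() for z in (.016,.046,.086,.116)])
plan([([.487,.352,.056],down(93),1,5),([.487,.352,.0235],None,1,4)],grip=1)
E
```

```text
t 5.0 pos [0.4869 0.1912 0.0513] gap 0.0603 F [-0.9  0.3 -2.4] 
R [[-0.996, -0.088, 0.0], [-0.088, 0.996, 0.001], [-0.0, 0.001, -1.0]] q [ 0.68  0.38 -0.44 -0.   -0.76 -2.17]
[array([227., 347.]), array([230., 300.]), array([235., 235.]), array([238., 184.])]
9
[{"dp":[-0.29,3.21,-0.1],"angular":[0.0,-0.0,0.41],"gripper":1},{"dp":[-0.27,3.21,-0.1],"angular":[0.0,-0.0,0.41],"gripper":1},{"dp":[-0.25,3.21,-0.1],"angular":[0.0,-0.0,0.41],"gripper":1},{"dp":[-0.22,3.21,-0.1],"angular":[0.0,-0.0,0.41],"gripper":1},{"dp":[-0.2,3.21,-0.11],"angular":[0.0,-0.0,0.41],"gripper":1},{"dp":[0.0,0.0,0.81],"angular":[0.0,0.0,0.0],"gripper":1},{"dp":[0.0,0.0,0.81],"angular":[0.0,0.0,0.0],"gripper":1},{"dp":[0.0,0.0,0.82],"angular":[0.0,0.0,0.0],"gripper":1},{"dp":[0.0,0.0,0.81],"angular":[0.0,0.0,0.0],"gripper":1}]
```

View pics/s1.png

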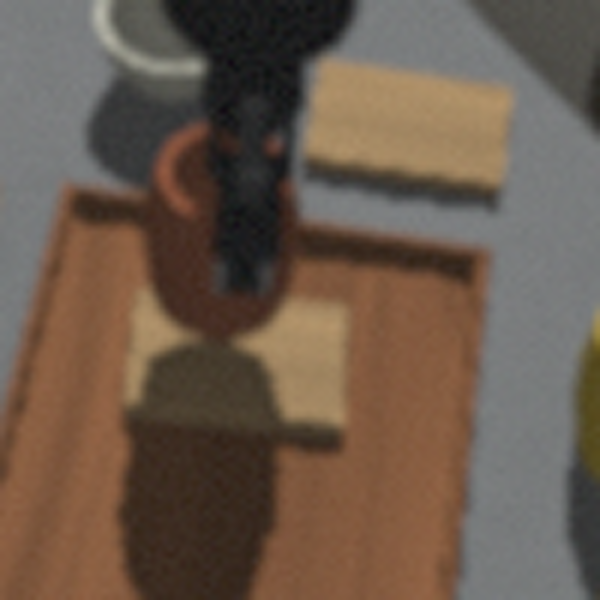

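step_arm([
  {"dp": [-0.29,3.21,0],"angular": [0,0,0.4],"gripper": 1},
  {"dp": [-0.27,3.21,0],"angular": [0,0,0.4],"gripper": 1},
  {"dp": [-0.25,3.21,0],"angular": [0,0,0.4],"gripper": 1},
  {"dp": [-0.22,3.21,0],"angular": [0,0,0.4],"gripper": 1},
  {"dp": [-0.2,3.21,0],"angular": [0,0,0.4],"gripper": 1},
  {"dp": [0,0,0],"angular": [0,0,0],"gripper": 1},
  {"dp": [0,0,1.5],"angular": [0,0,0],"gripper": 1},
  {"dp": [0,0,1.5],"angular": [0,0,0],"gripper": 1},
  {"dp": [0,0,0.7],"angular": [0,0,0],"gripper": 1},
  {"dp": [0,0,0],"angular": [0,0,0],"gripper": 1},
])

```text
time: 6.05
tool_pos: [0.4868, 0.3511, 0.013]
tcp_rot: [0.084, -3.139, 0.003]
wrist_force: [0.1, 0.9, -2.4]
finger_gap: 0.061
```

step_arm([
  {"dp": [0,0,0.15],"angular": [0,0,0],"gripper": 1},
  {"dp": [0,0,0],"angular": [0,0,0],"gripper": 0},
  {"dp": [0,0,0],"angular": [0,0,0],"gripper": 0},
  {"dp": [0,0,0],"angular": [0,0,0],"gripper": 0},
  {"dp": [0,0,-3],"angular": [0,0,0],"gripper": 0},
  {"dp": [0,0,-4.5],"angular": [0,0,0],"gripper": 0},
  {"dp": [0,0,-4.5],"angular": [0,0,0],"gripper": 0},
  {"dp": [0.5,-4.2,-4.5],"angular": [0,0,0],"gripper": 0},
  {"dp": [0.5,-4.2,-4],"angular": [0,0,0],"gripper": 0},
  {"dp": [0.5,-4.2,0],"angular": [0,0,0],"gripper": 0},
])

```text
time: 7.05
tool_pos: [0.4826, 0.2407, 0.2094]
tcp_rot: [-0.088, 3.13, 0.011]
wrist_force: [0.1, 0.0, 1.1]
finger_gap: 0.0856
```

step_arm([
  {"dp": [0.5,-4.2,0],"angular": [0,0,0],"gripper": 0},
  {"dp": [0,-2,0],"angular": [0,0,0],"gripper": 0},
  {"dp": [0,0,0],"angular": [0,0,0],"gripper": 0},
  {"dp": [0,0,0],"angular": [0,0,0],"gripper": 0},
  {"dp": [0,0,0],"angular": [0,0,0],"gripper": 0},
])

```text
time: 7.55
tool_pos: [0.4784, 0.1781, 0.2034]
tcp_rot: [-0.085, 3.14, 0.001]
wrist_force: [0.2, -0.4, -0.5]
finger_gap: 0.0857
```

```bash
python3 - <<'E'
from h import *
s,R=st(); save('wrist','w3',None,1.42)
E
```

```text
t 7.55 pos [0.4784 0.1781 0.2034] gap 0.0857 F [ 0.2 -0.4 -0.5] 
R [[-0.999, -0.054, 0.0], [-0.054, 0.999, 0.0], [-0.0, 0.0, -1.0]] q [ 0.67  0.19 -0.26 -0.   -1.12 -2.19]
```

View pics/w3.png

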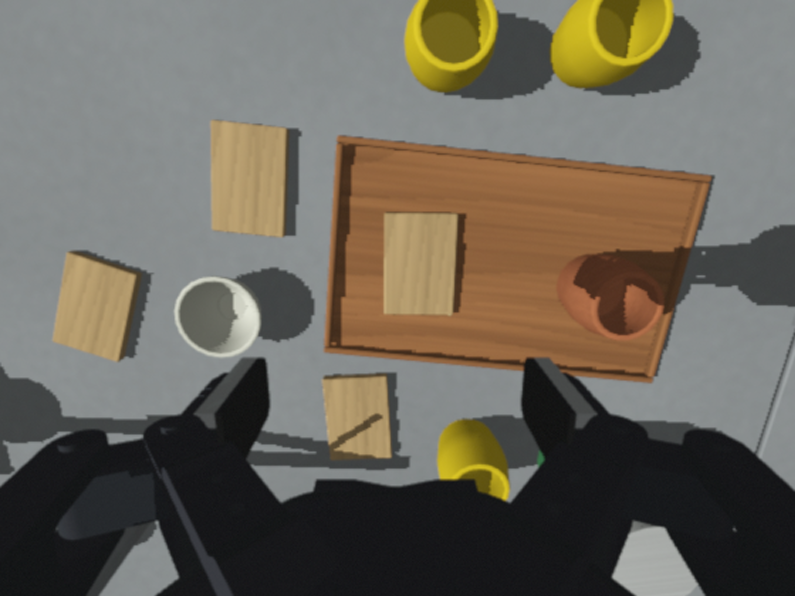

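```bash
cat >> h.py <<'E'
def coasters(name):
    P=par(name); im=cv2.GaussianBlur(cv2.imread(f'pics/{name}_raw.png'),(3,3),0).astype(float)
    b,g,r=im[...,0]+1,im[...,1],im[...,2]; q=r/b; e=g/b
    m=((q>1.28)&(e>1.12)&(q<2.3)&(r>130)).astype(np.uint8)
    m=cv2.morphologyEx(m,cv2.MORPH_OPEN,np.ones((5,5)))
    out=[]
    for c in cv2.findContours(m,cv2.RETR_EXTERNAL,cv2.CHAIN_APPROX_NONE)[0]:
        if cv2.contourArea(c)<600: continue
        for z in (.01,.016):
            X=np.array([atz(P,p,z)[:2] for p in c[:,0]]).astype(np.float32)*1000
            (cx,cy),(w,h),a=cv2.minAreaRect(X)
            L=a if w>h else a+90
            print('z',z,'px',c[:,0].mean(0).round()*1.42,'ctr',round(cx/1000,4),round(cy/1000,4),'size',round(max(w,h),1),round(min(w,h),1),'long',round((L+90)%180-90,1),'fill',round(cv2.contourArea(X)/(w*h),2))
E
python3 - <<'E'
from h import *
coasters('w3')
P=par('w3')
for c,z in [([(385,213),(458,213),(453,315),(384,313)],.016),([(211,120),(287,127),(284,237),(212,229)],.01),([(67,252),(138,274),(121,361),(53,340)],.01),([(323,377),(388,374),(391,459),(329,456)],.01)]: rect(P,c,z)
rect(P,[(338,136),(713,177),(652,382),(324,351)],.016)
E
```

```text
z 0.01 px [359.26 417.48] ctr 0.6425 0.149 size 88.5 61.1 long 6.0 fill 0.81
z 0.016 px [359.26 417.48] ctr 0.6387 0.1494 size 87.0 60.1 long 6.0 fill 0.81
z 0.01 px [ 92.3  306.72] ctr 0.5427 -0.094 size 89.4 61.0 long -17.0 fill 0.96
z 0.016 px [ 92.3  306.72] ctr 0.5406 -0.0897 size 87.9 60.0 long -17.0 fill 0.96
z 0.01 px [494.16 244.24] ctr 0.4828 0.2775 size 286.3 181.2 long 85.5 fill 0.53
z 0.016 px [494.16 244.24] ctr 0.4817 0.2758 size 281.6 178.3 long 85.5 fill 0.53
z 0.01 px [247.08 177.5 ] ctr 0.4221 0.0507 size 89.4 60.8 long -2.9 fill 0.97
z 0.016 px [247.08 177.5 ] ctr 0.4219 0.0528 size 87.9 59.8 long -2.9 fill 0.97
ctr [0.4855 0.1995] edges [0.061 0.09  0.062 0.088] long heading 2.4
ctr [0.4221 0.0515] edges [0.061 0.09  0.062 0.088] long heading 177.3
ctr [ 0.5425 -0.0922] edges [0.062 0.089 0.063 0.088] long heading 163.4
ctr [0.6419 0.1499] edges [0.062 0.094 0.062 0.087] long heading 4.6
ctr [0.4846 0.2758] edges [0.309 0.187 0.308 0.187] long heading 87.2
```

```bash
python3 - <<'E'
from h import *
P=par('s1')
for z in (.04,.05,.06,.07,.08): print(z,((proj(P,[.487,.1912+.038,z])[0]-[260,270])*6).round())
plan([([.4221,.0511,.12],down(87.2),0.1)])
E
```

```text
0.04 [221. 371.]
0.05 [222. 355.]
0.06 [224. 339.]
0.07 [225. 322.]
0.08 [226. 306.]
4
[{"dp":[1.58,-3.1,2.08],"angular":[0.0,0.0,1.48],"gripper":0.1},{"dp":[1.5,-3.14,2.08],"angular":[0.0,0.0,1.48],"gripper":0.1},{"dp":[1.42,-3.17,2.08],"angular":[0.0,0.0,1.48],"gripper":0.1},{"dp":[1.33,-3.21,2.08],"angular":[0.0,0.0,1.48],"gripper":0.1}]
```

step_arm([
  {"dp": [1.58,-3.1,2.1],"angular": [0,0,1.48],"gripper": 0.08},
  {"dp": [1.5,-3.14,2.1],"angular": [0,0,1.48],"gripper": 0.08},
  {"dp": [1.42,-3.17,2.1],"angular": [0,0,1.48],"gripper": 0.08},
  {"dp": [1.33,-3.21,2.1],"angular": [0,0,1.48],"gripper": 0.08},
  {"dp": [0,0,4],"angular": [0,0,0],"gripper": 0.08},
  {"dp": [0,0,4],"angular": [0,0,0],"gripper": 0.08},
  {"dp": [0,0,3],"angular": [0,0,0],"gripper": 0.08},
  {"dp": [0,0,0],"angular": [0,0,0],"gripper": 0.08},
  {"dp": [0,0,0],"angular": [0,0,0],"gripper": 0.08},
])

```text
time: 8.5
tool_pos: [0.4223, 0.0509, 0.0094]
tcp_rot: [-0.075, -3.14, 0.001]
wrist_force: [0.9, 0.3, 0.1]
finger_gap: 0.0782
```

```bash
python3 - <<'E'
from h import *
s,R=st(); save('side','s2',(290,230,390,330),6)
P=par('s2'); p=np.array(s['tool_pos'])
for z in (-.005,.005,.015,.025,.035,.045): print(z,((proj(P,p*[1,1,0]+[0,.045,z])[0]-[290,230])*6).round())
E
```

```text
t 8.5 pos [0.4223 0.0509 0.0094] gap 0.0782 F [0.9 0.3 0.1] 
R [[-0.999, 0.048, -0.0], [0.048, 0.999, -0.001], [0.0, -0.001, -1.0]] q [ 0.51  0.32 -0.71  0.   -0.55 -2.12]
-0.005 [213. 454.]
0.005 [215. 439.]
0.015 [217. 424.]
0.025 [219. 408.]
0.035 [221. 393.]
0.045 [223. 377.]
```

View pics/s2.png

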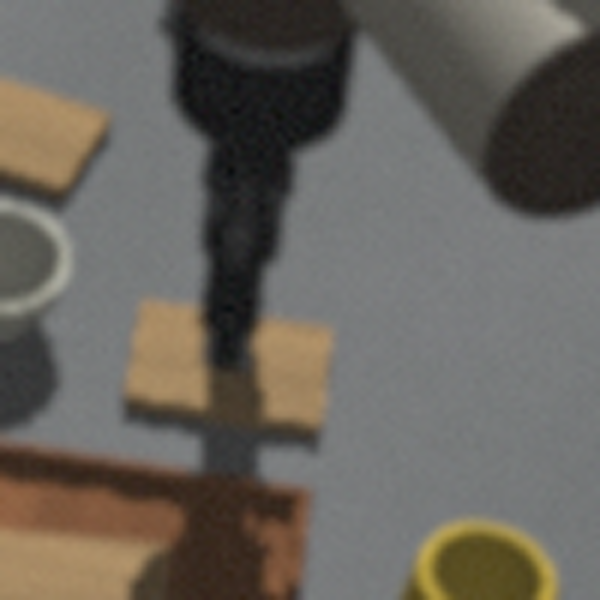

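step_arm([
  {"dp": [0,0,2],"angular": [0,0,0],"gripper": 0.08},
  {"dp": [0,0,1.5],"angular": [0,0,0],"gripper": 0.08},
  {"dp": [0,0,0.5],"angular": [0,0,0],"gripper": 0.08},
  {"dp": [0,0,0],"angular": [0,0,0],"gripper": 0.08},
  {"dp": [0,0,0],"angular": [0,0,0],"gripper": 1},
  {"dp": [0,0,0],"angular": [0,0,0],"gripper": 1},
  {"dp": [0,0,0],"angular": [0,0,0],"gripper": 1},
  {"dp": [0,0,0],"angular": [0,0,0],"gripper": 1},
], squeeze=50)

```text
time: 9.35
tool_pos: [0.4228, 0.0507, -0.029]
tcp_rot: [0.077, 3.138, 0.002]
wrist_force: [-2.2, 0.4, 9.2]
finger_gap: 0.0598
```

step_arm([
  {"dp": [0,0,-1],"angular": [0,0,0],"gripper": 1},
  {"dp": [0,0,-3],"angular": [0,0,0],"gripper": 1},
  {"dp": [0,0,-3],"angular": [0,0,0],"gripper": 1},
  {"dp": [0,0,-2],"angular": [0,0,0],"gripper": 1},
  {"dp": [0,0,0],"angular": [0,0,0],"gripper": 1},
  {"dp": [0,0,0],"angular": [0,0,0],"gripper": 1},
])

```text
time: 9.95
tool_pos: [0.4218, 0.0503, 0.06]
tcp_rot: [0.079, 3.139, 0.002]
wrist_force: [-1.1, -1.0, -0.4]
finger_gap: 0.0597
```

```bash
python3 - <<'E'
from h import *
s,R=st(); save('wrist','w4',None,1.42)
coasters('w4')
E
```

```text
t 9.95 pos [0.4218 0.0503 0.06  ] gap 0.0597 F [-1.1 -1.  -0.4] 
R [[-0.999, 0.05, 0.002], [0.05, 0.999, 0.001], [-0.002, 0.001, -1.0]] q [ 0.5   0.22 -0.66 -0.   -0.69 -2.12]
z 0.01 px [200.22 528.24] ctr 0.5694 -0.0817 size 58.1 28.2 long -38.9 fill 0.67
z 0.016 px [200.22 528.24] ctr 0.5636 -0.0781 size 56.5 27.5 long -38.9 fill 0.67
z 0.01 px [393.34 440.2 ] ctr 0.5099 0.0448 size 101.5 56.3 long 87.2 fill 0.93
z 0.016 px [393.34 440.2 ] ctr 0.5058 0.045 size 98.8 54.8 long 87.2 fill 0.93
z 0.01 px [708.58 407.54] ctr 0.4911 0.2292 size 191.9 85.4 long 61.3 fill 0.54
z 0.016 px [708.58 407.54] ctr 0.4874 0.2245 size 186.8 83.1 long 61.3 fill 0.54
z 0.01 px [390.5  288.26] ctr 0.419 0.0495 size 101.7 57.5 long 87.1 fill 0.84
z 0.016 px [390.5  288.26] ctr 0.4172 0.0496 size 98.9 55.9 long 87.1 fill 0.84
z 0.01 px [661.72 234.3 ] ctr 0.3936 0.1919 size 58.1 12.0 long 87.1 fill 0.76
z 0.016 px [661.72 234.3 ] ctr 0.3926 0.1882 size 56.6 11.7 long 87.1 fill 0.76
```

View pics/w4.png

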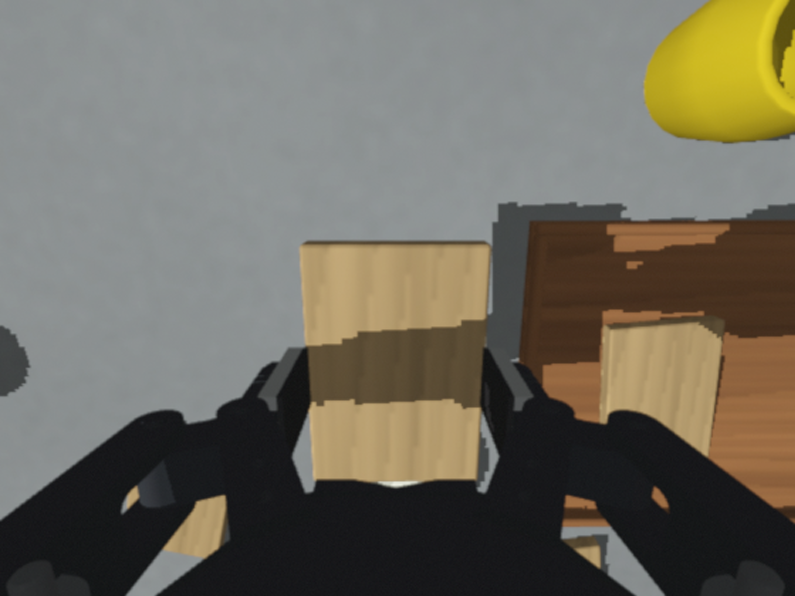

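```bash
python3 - <<'E'
from h import *
plan([([.4875,.199,.062],down(92.4),1,5),([.4875,.199,-.01],None,1,4)],grip=1)
E
```

```text
9
[{"dp":[-1.18,3.04,-0.06],"angular":[0.0,-0.0,-1.05],"gripper":1},{"dp":[-1.23,3.02,-0.05],"angular":[0.0,-0.0,-1.05],"gripper":1},{"dp":[-1.28,3.0,-0.06],"angular":[0.0,-0.0,-1.05],"gripper":1},{"dp":[-1.34,2.98,-0.05],"angular":[0.0,-0.0,-1.05],"gripper":1},{"dp":[-1.4,2.94,-0.06],"angular":[0.0,-0.0,-1.05],"gripper":1},{"dp":[-0.0,0.0,1.8],"angular":[0.0,0.0,0.0],"gripper":1},{"dp":[-0.0,0.0,1.8],"angular":[0.0,0.0,0.0],"gripper":1},{"dp":[-0.0,0.0,1.8],"angular":[0.0,0.0,0.0],"gripper":1},{"dp":[-0.0,0.0,1.8],"angular":[0.0,0.0,0.0],"gripper":1}]
```

step_arm([
  {"dp": [-1.2,3.04,0],"angular": [0,0,-1.05],"gripper": 1},
  {"dp": [-1.23,3.02,0],"angular": [0,0,-1.05],"gripper": 1},
  {"dp": [-1.28,3.0,0],"angular": [0,0,-1.05],"gripper": 1},
  {"dp": [-1.34,2.98,0],"angular": [0,0,-1.05],"gripper": 1},
  {"dp": [-1.4,2.94,0],"angular": [0,0,-1.05],"gripper": 1},
  {"dp": [0,0,1.5],"angular": [0,0,0],"gripper": 1},
  {"dp": [0,0,2],"angular": [0,0,0],"gripper": 1},
  {"dp": [0,0,2],"angular": [0,0,0],"gripper": 1},
  {"dp": [0,0,1.5],"angular": [0,0,0],"gripper": 1},
  {"dp": [0,0,0],"angular": [0,0,0],"gripper": 1},
])

```text
time: 11.0
tool_pos: [0.4866, 0.1979, -0.0136]
tcp_rot: [0.066, -3.136, 0.006]
wrist_force: [-0.4, -1.2, -0.3]
finger_gap: 0.0597
```

```bash
python3 - <<'E'
from h import *
s,R=st(); save('wrist','w5',(180,120,380,270),4)
E
```

```text
t 11.0 pos [ 0.4866  0.1979 -0.0136] gap 0.0597 F [-0.4 -1.2 -0.3] 
R [[-0.999, -0.042, -0.005], [-0.042, 0.999, -0.004], [0.005, -0.004, -1.0]] q [ 0.7   0.48 -0.48 -0.   -0.61 -2.22]
```

View pics/w5.png

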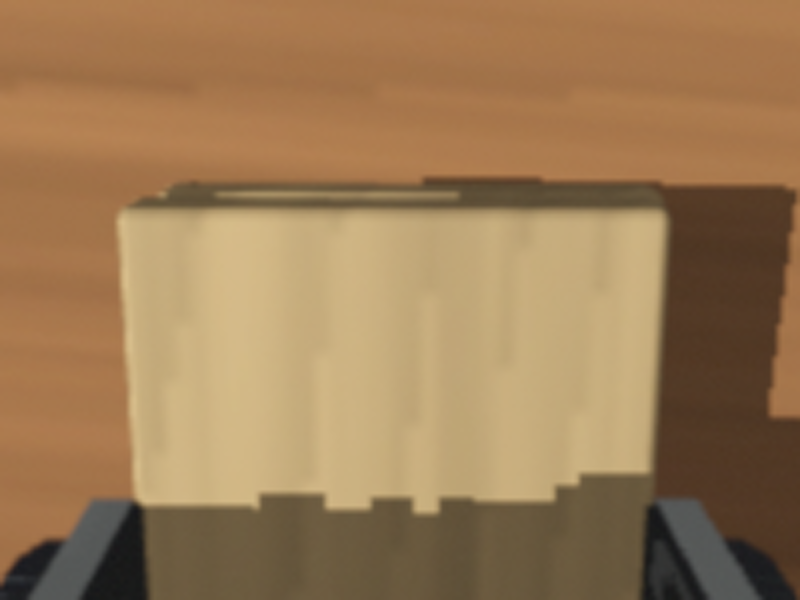

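step_arm([
  {"dp": [0.05,0.17,0],"angular": [0,0,0],"gripper": 1},
  {"dp": [0,0,0.15],"angular": [0,0,0],"gripper": 1},
  {"dp": [0,0,0],"angular": [0,0,0],"gripper": 1},
  {"dp": [0,0,0],"angular": [0,0,0],"gripper": 0.08},
  {"dp": [0,0,0],"angular": [0,0,0],"gripper": 0.08},
  {"dp": [0,0,0.5],"angular": [0,0,0],"gripper": 0.08},
  {"dp": [0,0,0],"angular": [0,0,0],"gripper": 0.6},
  {"dp": [0,0,0],"angular": [0,0,0],"gripper": 0.6},
  {"dp": [0,0,0],"angular": [0,0,0],"gripper": 0.6},
  {"dp": [0,0,0],"angular": [0,0,0],"gripper": 0.6},
], squeeze=30)

```text
time: 12.05
tool_pos: [0.4876, 0.2008, -0.0173]
tcp_rot: [0.066, -3.141, 0.0]
wrist_force: [0.3, 0.9, -0.1]
finger_gap: 0.061
```

step_arm([
  {"dp": [0,0,0],"angular": [0,0,0],"gripper": 0.08},
  {"dp": [0,0,0],"angular": [0,0,0],"gripper": 0.08},
  {"dp": [0,0,-2],"angular": [0,0,0],"gripper": 0.08},
  {"dp": [0,0,-4],"angular": [0,0,0],"gripper": 0.08},
  {"dp": [-1,0,-4.5],"angular": [0,0,0],"gripper": 0.08},
  {"dp": [-3,-1,-4.5],"angular": [0,0,-1],"gripper": 0.08},
  {"dp": [-4,-1,-4],"angular": [0,0,-1],"gripper": 0.08},
  {"dp": [-4,-1.5,-3],"angular": [0,0,-1],"gripper": 0.08},
  {"dp": [-1.2,-0.5,0],"angular": [0,0,0],"gripper": 0.08},
  {"dp": [0,0,0],"angular": [0,0,0],"gripper": 0.08},
])

```text
time: 13.05
tool_pos: [0.6134, 0.1708, 0.1918]
tcp_rot: [-0.144, 3.138, 0.001]
wrist_force: [-0.6, -0.2, -1.3]
finger_gap: 0.0789
```

step_arm([
  {"dp": [0,0,0],"angular": [0,0,0],"gripper": 0.08},
  {"dp": [0,0,0],"angular": [0,0,0],"gripper": 0.08},
])

```text
time: 13.25
tool_pos: [0.6107, 0.1715, 0.1909]
tcp_rot: [0.149, -3.135, 0.002]
wrist_force: [-0.2, 1.1, -0.3]
finger_gap: 0.0786
```

```bash
python3 - <<'E'
from h import *
s,R=st(); save('wrist','w6',None,1.42)
coasters('w6')
E
```

```text
t 13.25 pos [0.6107 0.1715 0.1909] gap 0.0786 F [-0.2  1.1 -0.3] 
R [[-0.995, -0.095, -0.003], [-0.095, 0.996, -0.001], [0.003, -0.001, -1.0]] q [ 0.53  0.41  0.02 -0.   -1.18 -2.  ]
z 0.01 px [286.84 447.3 ] ctr 0.8051 0.0831 size 57.0 42.1 long -59.2 fill 0.7
z 0.016 px [286.84 447.3 ] ctr 0.8007 0.0845 size 56.0 41.4 long -59.2 fill 0.7
z 0.01 px [369.2 291.1] ctr 0.6429 0.1489 size 88.2 61.0 long 5.7 fill 0.84
z 0.016 px [369.2 291.1] ctr 0.6413 0.1492 size 86.7 60.0 long 5.7 fill 0.84
z 0.01 px [ 71.   139.16] ctr 0.5425 -0.0938 size 89.6 61.2 long -16.9 fill 0.96
z 0.016 px [ 71.   139.16] ctr 0.5426 -0.0895 size 88.1 60.1 long -16.9 fill 0.96
z 0.01 px [568.   119.28] ctr 0.4893 0.2835 size 303.7 179.1 long 89.6 fill 0.76
z 0.016 px [568.   119.28] ctr 0.4902 0.2815 size 298.6 176.1 long 89.6 fill 0.76
```

step_arm([
  {"dp": [-3.0,-2.55,2],"angular": [0,0,-0.3],"gripper": 0.08},
  {"dp": [0,0,4.5],"angular": [0,0,0],"gripper": 0.08},
  {"dp": [0,0,4.5],"angular": [0,0,0],"gripper": 0.08},
  {"dp": [0,0,4.5],"angular": [0,0,0],"gripper": 0.08},
  {"dp": [0,0,4],"angular": [0,0,0],"gripper": 0.08},
  {"dp": [0,0,2],"angular": [0,0,0],"gripper": 0.08},
  {"dp": [0,0,0.4],"angular": [0,0,0],"gripper": 0.08},
  {"dp": [0,0,0],"angular": [0,0,0],"gripper": 0.08},
  {"dp": [0,0,0],"angular": [0,0,0],"gripper": 1},
  {"dp": [0,0,0],"angular": [0,0,0],"gripper": 1},
], squeeze=50)

```text
time: 14.3
tool_pos: [0.6464, 0.1497, -0.0235]
tcp_rot: [-0.158, 3.133, 0.002]
wrist_force: [-0.7, -1.8, 11.7]
finger_gap: 0.0512
```

step_arm([
  {"dp": [0,0,0],"angular": [0,0,0],"gripper": 1},
  {"dp": [0,0,0],"angular": [0,0,0],"gripper": 1},
])

```text
time: 14.5
tool_pos: [0.6492, 0.1499, -0.0201]
tcp_rot: [-0.16, 3.127, 0.003]
wrist_force: [-1.7, -2.3, 15.1]
finger_gap: 0.0207
```

step_arm([
  {"dp": [0,0,-1],"angular": [0,0,0],"gripper": 0.6},
  {"dp": [0,0,-4],"angular": [0,0,0],"gripper": 0.08},
  {"dp": [0,0,-4.5],"angular": [0,0,0],"gripper": 0.08},
  {"dp": [2,1,-4.5],"angular": [0,0,0],"gripper": 0.08},
  {"dp": [1,1,-4.5],"angular": [0,0,0],"gripper": 0.08},
  {"dp": [0,0,-2],"angular": [0,0,0],"gripper": 0.08},
  {"dp": [0,0,0],"angular": [0,0,0],"gripper": 0.08},
  {"dp": [0,0,0],"angular": [0,0,0],"gripper": 0.08},
  {"dp": [0,0,0],"angular": [0,0,0],"gripper": 0.08},
])

```text
time: 15.4
tool_pos: [0.612, 0.1654, 0.1769]
tcp_rot: [0.156, -3.135, 0.001]
wrist_force: [0.2, 0.5, -0.4]
finger_gap: 0.0787
```

```bash
python3 - <<'E'
from h import *
s,R=st(); save('wrist','w7',None,1.42)
coasters('w7')
E
```

```text
t 15.4 pos [0.612  0.1654 0.1769] gap 0.0787 F [ 0.2  0.5 -0.4] 
R [[-0.995, -0.099, -0.002], [-0.099, 0.995, -0.001], [0.002, -0.0, -1.0]] q [ 0.52  0.42 -0.   -0.   -1.15 -1.99]
z 0.01 px [291.1  457.24] ctr 0.8063 0.0863 size 53.3 42.5 long -58.2 fill 0.76
z 0.016 px [291.1  457.24] ctr 0.8017 0.0876 size 52.3 41.7 long -58.2 fill 0.76
z 0.01 px [374.88 293.94] ctr 0.6432 0.1489 size 88.9 60.9 long 6.0 fill 0.83
z 0.016 px [374.88 293.94] ctr 0.6415 0.1491 size 87.3 59.8 long 6.0 fill 0.83
z 0.01 px [ 65.32 134.9 ] ctr 0.5426 -0.0938 size 89.5 61.2 long -17.0 fill 0.97
z 0.016 px [ 65.32 134.9 ] ctr 0.5426 -0.0894 size 87.9 60.1 long -17.0 fill 0.97
z 0.01 px [583.62 120.7 ] ctr 0.4887 0.283 size 301.1 181.8 long 87.7 fill 0.73
z 0.016 px [583.62 120.7 ] ctr 0.4897 0.2808 size 295.8 178.6 long 87.7 fill 0.73
```

View pics/w7.png

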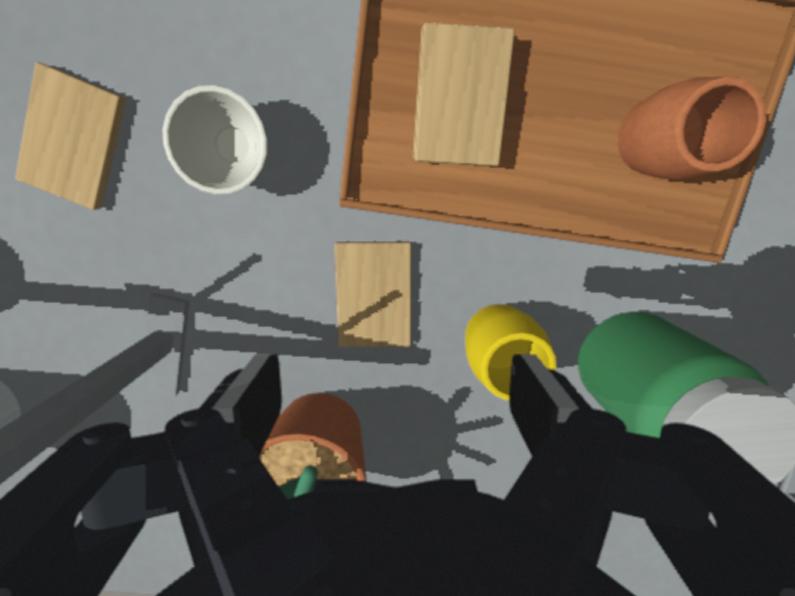

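step_arm([
  {"dp": [-2.92,-1.94,2],"angular": [0,0,0],"gripper": 0.08},
  {"dp": [0,0,4.5],"angular": [0,0,0],"gripper": 0.08},
  {"dp": [0,0,4.5],"angular": [0,0,0],"gripper": 0.08},
  {"dp": [0,0,4.5],"angular": [0,0,0],"gripper": 0.08},
  {"dp": [0,0,4],"angular": [0,0,0],"gripper": 0.08},
  {"dp": [0,0,1.2],"angular": [0,0,0],"gripper": 0.08},
  {"dp": [0,0,0.5],"angular": [0,0,0],"gripper": 0.08},
  {"dp": [0,0,0],"angular": [0,0,0],"gripper": 0.08},
  {"dp": [0,0,0],"angular": [0,0,0],"gripper": 0.08},
], squeeze=50)

```text
time: 16.35
tool_pos: [0.6454, 0.1501, -0.0317]
tcp_rot: [-0.157, 3.134, 0.002]
wrist_force: [0.1, 0.9, -0.3]
finger_gap: 0.0786
```

step_arm([
  {"dp": [0.2,0,0.4],"angular": [0,0,0],"gripper": 0.08},
  {"dp": [0,0,0],"angular": [0,0,0],"gripper": 0.08},
  {"dp": [0,0,0],"angular": [0,0,0],"gripper": 1},
  {"dp": [0,0,0],"angular": [0,0,0],"gripper": 1},
  {"dp": [0,0,0],"angular": [0,0,0],"gripper": 1},
  {"dp": [0,0,0],"angular": [0,0,0],"gripper": 1},
])

```text
time: 16.95
tool_pos: [0.6434, 0.1498, -0.0352]
tcp_rot: [-0.158, 3.134, 0.001]
wrist_force: [-0.8, -0.1, 7.9]
finger_gap: 0.0604
```

```bash
python3 - <<'E'
from h import *
rect(par('w7'),[(422,24),(514,29),(499,166),(415,161)],.026)
s,R=st(); p=np.array(s['tool_pos'])
plan([(p+[0,0,.08],None,1,3),([.4868,.2008,.045],down(92.4),1,5),([.4868,.2008,-.004],None,1,2)],grip=1)
E
```

```text
ctr [0.4878 0.2   ] edges [0.063 0.089 0.062 0.089] long heading 3.1
t 16.95 pos [ 0.6434  0.1498 -0.0352] gap 0.0604 F [-0.8 -0.1  7.9] 
R [[-0.995, -0.101, 0.004], [-0.101, 0.995, 0.001], [-0.004, 0.001, -1.0]] q [ 0.47  0.67 -0.15  0.   -0.74 -1.94]
10
[{"dp":[-0.01,0.0,-2.67],"angular":[0.0,0.0,0.0],"gripper":1},{"dp":[-0.01,0.0,-2.66],"angular":[0.0,0.0,0.0],"gripper":1},{"dp":[-0.01,0.0,-2.67],"angular":[0.0,0.0,0.0],"gripper":1},{"dp":[3.01,1.33,-0.02],"angular":[0.01,0.04,0.67],"gripper":1},{"dp":[3.03,1.3,-0.01],"angular":[0.01,0.04,0.67],"gripper":1},{"dp":[3.05,1.26,-0.01],"angular":[0.01,0.04,0.67],"gripper":1},{"dp":[3.06,1.22,-0.01],"angular":[0.01,0.04,0.67],"gripper":1},{"dp":[3.07,1.19,-0.01],"angular":[0.01,0.04,0.67],"gripper":1},{"dp":[0.0,-0.0,2.45],"angular":[0.0,0.0,0.0],"gripper":1},{"dp":[0.0,-0.0,2.45],"angular":[0.0,0.0,0.0],"gripper":1}]
```

Stack top reads (.488, .200), consistent with the placed pose.

step_arm([
  {"dp": [0,0,-2.7],"angular": [0,0,0],"gripper": 1},
  {"dp": [0,0,-2.7],"angular": [0,0,0],"gripper": 1},
  {"dp": [0,0,-2.7],"angular": [0,0,0],"gripper": 1},
  {"dp": [3.01,1.33,0],"angular": [0,0,0.65],"gripper": 1},
  {"dp": [3.03,1.3,0],"angular": [0,0,0.65],"gripper": 1},
  {"dp": [3.05,1.26,0],"angular": [0,0,0.65],"gripper": 1},
  {"dp": [3.06,1.22,0],"angular": [0,0,0.65],"gripper": 1},
  {"dp": [3.07,1.19,0],"angular": [0,0,0.65],"gripper": 1},
  {"dp": [0,0,2.2],"angular": [0,0,0],"gripper": 1},
  {"dp": [0,0,2.2],"angular": [0,0,0],"gripper": 1},
])

```text
time: 17.95
tool_pos: [0.4851, 0.2015, 0.0001]
tcp_rot: [-0.07, 3.138, 0.003]
wrist_force: [-0.1, 0.2, -0.6]
finger_gap: 0.0606
```

step_arm([
  {"dp": [0,0,0],"angular": [0,0,0],"gripper": 1},
  {"dp": [0,0,0],"angular": [0,0,0],"gripper": 1},
])

```text
time: 18.15
tool_pos: [0.4855, 0.2004, -0.0006]
tcp_rot: [-0.068, 3.141, -0.0]
wrist_force: [0.2, -0.2, 0.0]
finger_gap: 0.0607
```

```bash
python3 - <<'E'
from h import *
s,R=st(); save('wrist','w8',(180,120,380,270),4)
E
```

```text
t 18.15 pos [ 0.4855  0.2004 -0.0006] gap 0.0607 F [ 0.2 -0.2  0. ] 
R [[-0.999, -0.043, 0.0], [-0.043, 0.999, -0.0], [-0.0, -0.0, -1.0]] q [ 0.7   0.46 -0.48  0.   -0.63 -2.23]
```

View pics/w8.png

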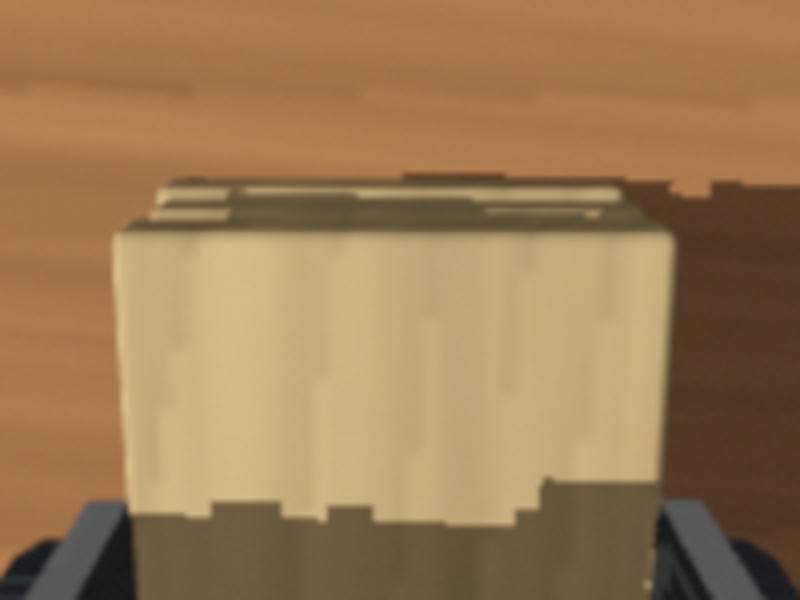

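step_arm([
  {"dp": [0.05,0.05,0.5],"angular": [0,0,0],"gripper": 1},
  {"dp": [0,0,0.35],"angular": [0,0,0],"gripper": 1},
  {"dp": [0,0,0],"angular": [0,0,0],"gripper": 1},
  {"dp": [0,0,0],"angular": [0,0,0],"gripper": 0.08},
  {"dp": [0,0,0],"angular": [0,0,0],"gripper": 0.08},
  {"dp": [0,0,0.6],"angular": [0,0,0],"gripper": 0.08},
  {"dp": [0,0,0],"angular": [0,0,0],"gripper": 0.6},
  {"dp": [0,0,0],"angular": [0,0,0],"gripper": 0.6},
  {"dp": [0,0,0],"angular": [0,0,0],"gripper": 0.6},
  {"dp": [0,0,0],"angular": [0,0,0],"gripper": 0.6},
], squeeze=30)

```text
time: 19.2
tool_pos: [0.4845, 0.2007, -0.0156]
tcp_rot: [0.067, -3.141, 0.0]
wrist_force: [-0.4, 0.5, -0.9]
finger_gap: 0.0613
```

step_arm([
  {"dp": [0,0,0],"angular": [0,0,0],"gripper": 0.08},
  {"dp": [0,0,0],"angular": [0,0,0],"gripper": 0.08},
  {"dp": [0,0,-2],"angular": [0,0,0],"gripper": 0.08},
  {"dp": [0,0,-4],"angular": [0,0,0],"gripper": 0.08},
  {"dp": [0,0,-4.5],"angular": [0,0,0],"gripper": 0.08},
  {"dp": [0,-4,-4.5],"angular": [0,0,3],"gripper": 0.08},
  {"dp": [-0.5,-4.5,-4.5],"angular": [0,0,3],"gripper": 0.08},
  {"dp": [-0.5,-4.5,-1],"angular": [0,0,3],"gripper": 0.08},
  {"dp": [-1,-4.5,0],"angular": [0,0,3],"gripper": 0.08},
  {"dp": [-1,-4.5,0],"angular": [0,0,3],"gripper": 0.08},
])

```text
time: 20.2
tool_pos: [0.4993, -0.0062, 0.1732]
tcp_rot: [0.345, 3.12, 0.002]
wrist_force: [-0.4, -0.6, 0.4]
finger_gap: 0.0785
```

```bash
python3 - <<'E'
from h import *
s,R=st()
plan([([.525,-.085,.19],down(73.1),0.08)])
E
```

```text
t 20.2 pos [ 0.4993 -0.0062  0.1732] gap 0.0785 F [-0.4 -0.6  0.4] 
R [[-0.976, 0.219, 0.002], [0.219, 0.976, 0.001], [-0.002, 0.001, -1.0]] q [ 0.31  0.19 -0.34 -0.   -1.04 -2.1 ]
2
[{"dp":[-2.12,-3.56,-0.84],"angular":[0.04,0.06,2.14],"gripper":0.08},{"dp":[-2.24,-3.49,-0.84],"angular":[0.04,0.06,2.14],"gripper":0.08}]
```

step_arm([
  {"dp": [-2.1,-3.5,-0.8],"angular": [0,0,2.1],"gripper": 0.08},
  {"dp": [-2.2,-3.0,-0.8],"angular": [0,0,2.1],"gripper": 0.08},
  {"dp": [0,0,0],"angular": [0,0,0],"gripper": 0.08},
  {"dp": [0,0,0],"angular": [0,0,0],"gripper": 0.08},
  {"dp": [0,0,0],"angular": [0,0,0],"gripper": 0.08},
])

```text
time: 20.7
tool_pos: [0.5251, -0.0775, 0.1878]
tcp_rot: [-0.456, -3.107, -0.0]
wrist_force: [-0.8, 0.6, -0.5]
finger_gap: 0.0787
```

```bash
python3 - <<'E'
from h import *
s,R=st(); save('wrist','w9',None,1.42)
coasters('w9')
plan([([.5425,-.0938,-.036],down(73.1),0.08)])
E
```

```text
t 20.7 pos [ 0.5251 -0.0775  0.1878] gap 0.0787 F [-0.8  0.6 -0.5] 
R [[-0.958, 0.288, -0.001], [0.288, 0.958, 0.0], [0.001, -0.0, -1.0]] q [ 0.16  0.24 -0.24 -0.   -1.09 -2.02]
z 0.01 px [383.4  281.16] ctr 0.5427 -0.0941 size 87.5 61.1 long -16.7 fill 0.98
z 0.016 px [383.4  281.16] ctr 0.5414 -0.0935 size 86.0 60.1 long -16.7 fill 0.98
z 0.01 px [735.56  72.42] ctr 0.4676 0.2078 size 88.8 63.5 long -88.4 fill 0.82
z 0.016 px [735.56  72.42] ctr 0.4675 0.2033 size 87.3 62.4 long -88.4 fill 0.82
6
[{"dp":[-0.36,-0.18,3.73],"angular":[-0.0,-0.01,0.04],"gripper":0.08},{"dp":[-0.36,-0.18,3.73],"angular":[-0.0,-0.01,0.04],"gripper":0.08},{"dp":[-0.36,-0.18,3.73],"angular":[-0.0,-0.01,0.04],"gripper":0.08},{"dp":[-0.36,-0.18,3.73],"angular":[-0.0,-0.01,0.04],"gripper":0.08},{"dp":[-0.36,-0.18,3.73],"angular":[-0.0,-0.01,0.04],"gripper":0.08},{"dp":[-0.35,-0.18,3.74],"angular":[-0.0,-0.01,0.04],"gripper":0.08}]
```

step_arm([
  {"dp": [-2.14,-1.08,2],"angular": [0,0,0],"gripper": 0.08},
  {"dp": [0,0,4.5],"angular": [0,0,0],"gripper": 0.08},
  {"dp": [0,0,4.5],"angular": [0,0,0],"gripper": 0.08},
  {"dp": [0,0,4.5],"angular": [0,0,0],"gripper": 0.08},
  {"dp": [0,0,4.5],"angular": [0,0,0],"gripper": 0.08},
  {"dp": [0,0,1.5],"angular": [0,0,0],"gripper": 0.08},
  {"dp": [0,0,0.8],"angular": [0,0,0],"gripper": 0.08},
  {"dp": [0,0,0],"angular": [0,0,0],"gripper": 0.08},
  {"dp": [0,0,0],"angular": [0,0,0],"gripper": 0.08},
], squeeze=50)

```text
time: 21.65
tool_pos: [0.5442, -0.094, -0.0337]
tcp_rot: [0.455, 3.106, 0.001]
wrist_force: [0.5, -0.3, 0.4]
finger_gap: 0.0785
```

step_arm([
  {"dp": [0.12,0,0.2],"angular": [0,0,0],"gripper": 0.08},
  {"dp": [0,0,0],"angular": [0,0,0],"gripper": 0.08},
  {"dp": [0,0,0],"angular": [0,0,0],"gripper": 1},
  {"dp": [0,0,0],"angular": [0,0,0],"gripper": 1},
  {"dp": [0,0,0],"angular": [0,0,0],"gripper": 1},
  {"dp": [0,0,0],"angular": [0,0,0],"gripper": 1},
])

```text
time: 22.25
tool_pos: [0.5429, -0.0942, -0.0353]
tcp_rot: [0.456, 3.106, 0.0]
wrist_force: [-1.5, 1.0, 6.4]
finger_gap: 0.0605
```

```bash
python3 - <<'E'
from h import *
s,R=st(); p=np.array(s['tool_pos'])
plan([(p+[0,0,.10],None,1,4),([.4862,.2008,.065],down(92.4),1,8),([.4862,.2008,.008],None,1,2)],grip=1)
E
```

```text
t 22.25 pos [ 0.5429 -0.0942 -0.0353] gap 0.0605 F [-1.5  1.   6.4] 
R [[-0.958, 0.288, 0.002], [0.288, 0.958, -0.0], [-0.002, 0.001, -1.0]] q [ 0.12  0.54 -0.44  0.   -0.59 -1.99]
14
[{"dp":[-0.01,0.0,-2.5],"angular":[0.0,0.0,0.0],"gripper":1},{"dp":[-0.0,0.0,-2.5],"angular":[0.0,0.0,0.0],"gripper":1},{"dp":[-0.01,0.0,-2.5],"angular":[0.0,0.0,0.0],"gripper":1},{"dp":[-0.0,0.01,-2.5],"angular":[0.0,0.0,0.0],"gripper":1},{"dp":[1.74,3.33,-0.01],"angular":[0.0,0.02,-2.39],"gripper":1},{"dp":[1.6,3.4,-0.0],"angular":[0.0,0.02,-2.39],"gripper":1},{"dp":[1.46,3.46,-0.0],"angular":[0.0,0.02,-2.39],"gripper":1},{"dp":[1.31,3.52,-0.0],"angular":[0.0,0.02,-2.39],"gripper":1},{"dp":[1.16,3.57,-0.0],"angular":[0.0,0.02,-2.39],"gripper":1},{"dp":[1.01,3.61,-0.01],"angular":[0.0,0.02,-2.39],"gripper":1}]
[{"dp":[0.86,3.65,-0.0],"angular":[0.0,0.02,-2.39],"gripper":1},{"dp":[0.71,3.69,-0.01],"angular":[0.0,0.02,-2.39],"gripper":1},{"dp":[-0.0,-0.0,2.85],"angular":[0.0,0.0,0.0],"gripper":1},{"dp":[-0.0,-0.0,2.85],"angular":[0.0,0.0,0.0],"gripper":1}]
```

step_arm([
  {"dp": [0,0,-2.5],"angular": [0,0,0],"gripper": 1},
  {"dp": [0,0,-2.5],"angular": [0,0,0],"gripper": 1},
  {"dp": [0,0,-2.5],"angular": [0,0,0],"gripper": 1},
  {"dp": [0,0,-2.5],"angular": [0,0,0],"gripper": 1},
  {"dp": [1.74,3.33,0],"angular": [0,0,-2.39],"gripper": 1},
  {"dp": [1.6,3.4,0],"angular": [0,0,-2.39],"gripper": 1},
  {"dp": [1.46,3.46,0],"angular": [0,0,-2.39],"gripper": 1},
  {"dp": [1.31,3.52,0],"angular": [0,0,-2.39],"gripper": 1},
  {"dp": [1.16,3.57,0],"angular": [0,0,-2.39],"gripper": 1},
  {"dp": [1.01,3.61,0],"angular": [0,0,-2.39],"gripper": 1},
])

```text
time: 23.25
tool_pos: [0.499, 0.1284, 0.0635]
tcp_rot: [0.064, 3.14, 0.001]
wrist_force: [0.8, 0.2, 0.2]
finger_gap: 0.0608
```

step_arm([
  {"dp": [0.86,3.65,0],"angular": [0,0,-2.39],"gripper": 1},
  {"dp": [0.71,3.69,0],"angular": [0,0,-2.39],"gripper": 1},
  {"dp": [0,0,2.8],"angular": [0,0,0],"gripper": 1},
  {"dp": [0,0,2.9],"angular": [0,0,0],"gripper": 1},
  {"dp": [0,0,0],"angular": [0,0,0],"gripper": 1},
  {"dp": [0,0,0],"angular": [0,0,0],"gripper": 1},
  {"dp": [0,0,0],"angular": [0,0,0],"gripper": 1},
])

```text
time: 23.95
tool_pos: [0.4865, 0.2012, 0.0076]
tcp_rot: [-0.065, 3.139, 0.002]
wrist_force: [-0.6, 0.1, -0.2]
finger_gap: 0.0603
```

```bash
python3 - <<'E'
from h import *
s,R=st(); save('wrist','w10',(180,120,380,270),4)
E
```

```text
t 23.95 pos [0.4865 0.2012 0.0076] gap 0.0603 F [-0.6  0.1 -0.2] 
R [[-0.999, -0.041, 0.002], [-0.041, 0.999, 0.001], [-0.002, 0.001, -1.0]] q [ 0.7   0.45 -0.47  0.   -0.65 -2.23]
```

View pics/w10.png

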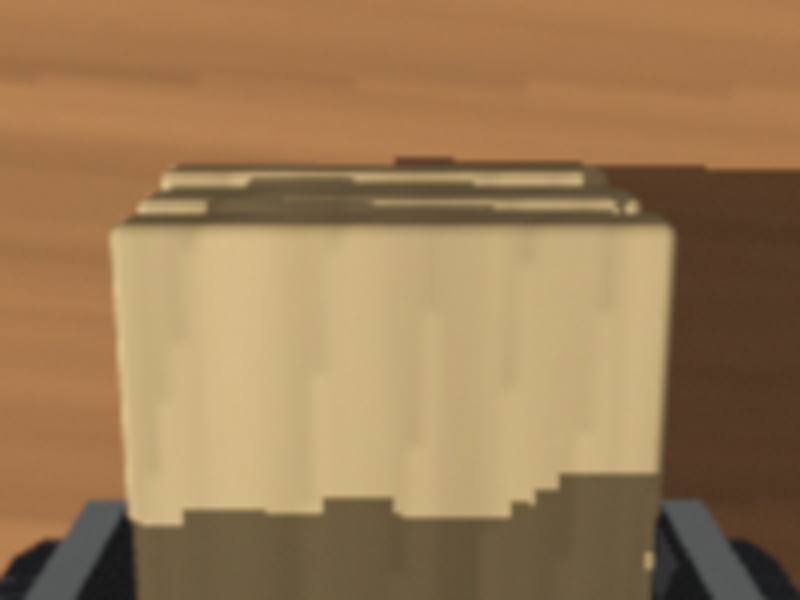

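step_arm([
  {"dp": [0,0,0.5],"angular": [0,0,0],"gripper": 1},
  {"dp": [0,0,0.25],"angular": [0,0,0],"gripper": 1},
  {"dp": [0,0,0],"angular": [0,0,0],"gripper": 1},
  {"dp": [0,0,0],"angular": [0,0,0],"gripper": 0.08},
  {"dp": [0,0,0],"angular": [0,0,0],"gripper": 0.08},
  {"dp": [0,-0.05,1.2],"angular": [0,0,0],"gripper": 0.08},
  {"dp": [0,0,1.2],"angular": [0,0,0],"gripper": 0.08},
  {"dp": [0,0,0],"angular": [0,0,0],"gripper": 0.6},
  {"dp": [0,0,0],"angular": [0,0,0],"gripper": 0.6},
  {"dp": [0,0,0],"angular": [0,0,0],"gripper": 0.6},
], squeeze=40)

```text
time: 25.0
tool_pos: [0.4851, 0.2001, -0.0258]
tcp_rot: [0.065, -3.14, 0.001]
wrist_force: [-0.3, -0.1, -0.8]
finger_gap: 0.0614
```

step_arm([
  {"dp": [0,0,0],"angular": [0,0,0],"gripper": 0.6},
  {"dp": [0,0,0],"angular": [0,0,0],"gripper": 0.6},
])

```text
time: 25.2
tool_pos: [0.4854, 0.2003, -0.0252]
tcp_rot: [-0.065, 3.141, 0.0]
wrist_force: [0.9, 0.2, -1.9]
finger_gap: 0.0614
```

step_arm([
  {"dp": [0,0,0],"angular": [0,0,0],"gripper": 0},
  {"dp": [0,0,0],"angular": [0,0,0],"gripper": 0},
  {"dp": [0,0,-3],"angular": [0,0,0],"gripper": 0},
  {"dp": [0,0,-4.5],"angular": [0,0,0],"gripper": 0},
  {"dp": [0,0,-4.5],"angular": [0,0,0],"gripper": 0},
  {"dp": [0,0,-4.5],"angular": [0,0,0],"gripper": 0},
  {"dp": [-0.2,3.8,-4],"angular": [0,0,0],"gripper": 0},
  {"dp": [-0.2,3.8,0],"angular": [0,0,0],"gripper": 0},
  {"dp": [0,0,0],"angular": [0,0,0],"gripper": 0},
  {"dp": [0,0,0],"angular": [0,0,0],"gripper": 0},
])

```text
time: 26.2
tool_pos: [0.4857, 0.2732, 0.1758]
tcp_rot: [0.067, -3.14, -0.0]
wrist_force: [0.4, -0.9, -1.2]
finger_gap: 0.0853
```

```bash
python3 - <<'E'
from h import *
s,R=st(); save('wrist','w11',None,1.42)
P=par('w11')
for n,X in [('stack',[.4865,.2,.046]),('mateTop',[.4885,.351,.076])]: print(n,(proj(P,X)*1.42).round())
plan([([.4868,.3511,.17],down(92.4),0)])
E
```

```text
t 26.2 pos [0.4857 0.2732 0.1758] gap 0.0853 F [ 0.4 -0.9 -1.2] 
R [[-0.999, -0.043, -0.0], [-0.043, 0.999, -0.0], [0.0, 0.0, -1.0]] q [ 0.8   0.29 -0.2  -0.   -1.08 -2.33]
stack [[296. 267.]]
mateTop [[512. 289.]]
2
[{"dp":[-0.22,3.93,0.27],"angular":[-0.02,-0.03,-0.0],"gripper":0},{"dp":[-0.23,3.93,0.27],"angular":[-0.02,-0.03,-0.0],"gripper":0}]
```

View pics/w11.png

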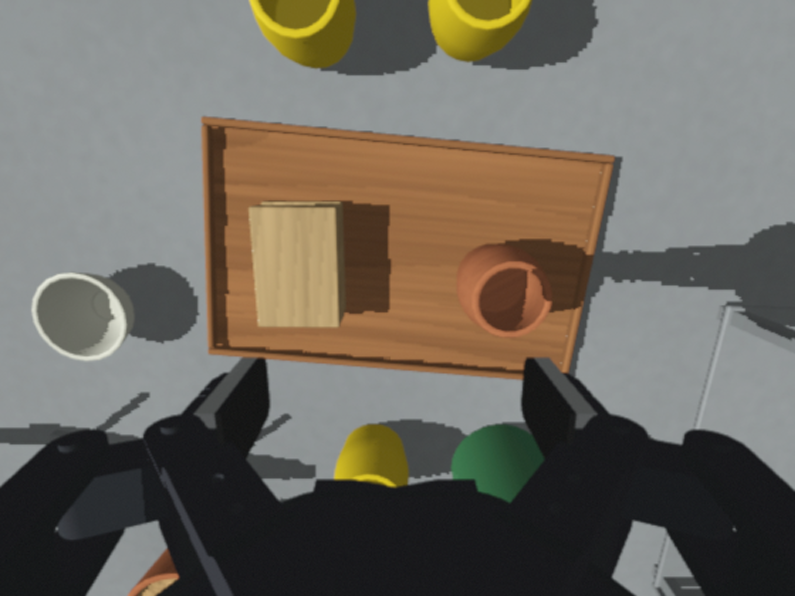

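step_arm([
  {"dp": [-0.58,3.87,0],"angular": [0,0,0],"gripper": 0},
  {"dp": [-0.58,3.87,0],"angular": [0,0,0],"gripper": 0},
  {"dp": [0,0,4.5],"angular": [0,0,0],"gripper": 0},
  {"dp": [0,0,4.5],"angular": [0,0,0],"gripper": 0},
  {"dp": [0,0,4.5],"angular": [0,0,0],"gripper": 0},
  {"dp": [0,0,3.5],"angular": [0,0,0],"gripper": 0},
  {"dp": [0,0,1.8],"angular": [0,0,0],"gripper": 0},
  {"dp": [0,0,0],"angular": [0,0,0],"gripper": 0},
  {"dp": [0,0,0],"angular": [0,0,0],"gripper": 0},
], squeeze=50)

```text
time: 27.15
tool_pos: [0.495, 0.35, -0.0119]
tcp_rot: [-0.064, 3.141, -0.001]
wrist_force: [-0.2, -0.3, -0.3]
finger_gap: 0.0853
```

step_arm([
  {"dp": [0,0,0],"angular": [0,0,0],"gripper": 1},
  {"dp": [0,0,0],"angular": [0,0,0],"gripper": 1},
  {"dp": [0,0,0],"angular": [0,0,0],"gripper": 1},
  {"dp": [0,0,0],"angular": [0,0,0],"gripper": 1},
])

```text
time: 27.55
tool_pos: [0.4957, 0.3515, -0.0097]
tcp_rot: [-0.066, 3.138, 0.004]
wrist_force: [-1.0, -0.5, 5.9]
finger_gap: 0.0618
```

step_arm([
  {"dp": [0,0,-2],"angular": [0,0,0],"gripper": 1},
  {"dp": [0,0,-2.5],"angular": [0,0,0],"gripper": 1},
  {"dp": [0,0,-2.5],"angular": [0,0,0],"gripper": 1},
  {"dp": [0.27,-3.01,0],"angular": [0,0,0],"gripper": 1},
  {"dp": [0.27,-3.01,0],"angular": [0,0,0],"gripper": 1},
  {"dp": [0.27,-3.01,0],"angular": [0,0,0],"gripper": 1},
  {"dp": [0.27,-3.01,0],"angular": [0,0,0],"gripper": 1},
  {"dp": [0.27,-3.01,0],"angular": [0,0,0],"gripper": 1},
  {"dp": [0,0,0],"angular": [0,0,0],"gripper": 1},
  {"dp": [0,0,2],"angular": [0,0,0],"gripper": 1},
])

```text
time: 28.55
tool_pos: [0.4896, 0.2006, 0.0407]
tcp_rot: [-0.064, 3.134, 0.007]
wrist_force: [0.3, 0.5, -2.2]
finger_gap: 0.0618
```

step_arm([
  {"dp": [0,0,0.5],"angular": [0,0,0],"gripper": 1},
  {"dp": [0,0,0],"angular": [0,0,0],"gripper": 1},
  {"dp": [0,0,0],"angular": [0,0,0],"gripper": 1},
])

```text
time: 28.85
tool_pos: [0.4876, 0.2003, 0.0333]
tcp_rot: [-0.066, 3.14, 0.0]
wrist_force: [0.5, 0.8, -0.6]
finger_gap: 0.0619
```

step_arm([
  {"dp": [-0.1,0,0.2],"angular": [0,0,0],"gripper": 1},
  {"dp": [0,0,0.1],"angular": [0,0,0],"gripper": 1},
  {"dp": [0,0,0],"angular": [0,0,0],"gripper": 1},
  {"dp": [0,0,0],"angular": [0,0,0],"gripper": 1},
])

```text
time: 29.25
tool_pos: [0.4887, 0.2002, 0.0304]
tcp_rot: [-0.066, 3.14, 0.001]
wrist_force: [-0.6, 1.6, 2.1]
finger_gap: 0.0619
```

step_arm([
  {"dp": [0,0,0],"angular": [0,0,0],"gripper": 0.3},
  {"dp": [0,0,0],"angular": [0,0,0],"gripper": 0},
  {"dp": [0,0,0],"angular": [0,0,0],"gripper": 0},
  {"dp": [0,0,-3],"angular": [0,0,0],"gripper": 0},
  {"dp": [0,0,-4.5],"angular": [0,0,0],"gripper": 0},
  {"dp": [0,0,-4.5],"angular": [0,0,0],"gripper": 0},
  {"dp": [0,0,-4.5],"angular": [0,0,0],"gripper": 0},
  {"dp": [0,0,0],"angular": [0,0,0],"gripper": 0},
  {"dp": [0,0,0],"angular": [0,0,0],"gripper": 0},
])

```text
time: 30.15
tool_pos: [0.4884, 0.1998, 0.1958]
tcp_rot: [-0.064, 3.139, 0.003]
wrist_force: [0.1, -0.3, 0.3]
finger_gap: 0.0854
```

```bash
python3 - <<'E'
from h import *
s,R=st(); save('wrist','w12',None,1.42)
P=par('w12'); im=cv2.imread('pics/w12_raw.png').astype(float)
a,b=par('w11'),cv2.imread('pics/w11_raw.png').astype(float)
print('mate ref px w11 bgr',b[int(250/1.42)+5,int(480/1.42)],b[int(285/1.42),int(462/1.42)],'tray',b[int(230/1.42),int(430/1.42)])
f=lambda v: v[...,1]/(v[...,0]+1)
print(f(b[180,338]),f(b[200,326]),f(b[162,303]))
np.set_printoptions(linewidth=250)
c=proj(P,[.4865,.2,.116])[0]; print('pred mouth',c)
r=int(c[1]);print((f(im[r,::1])[int(c[0])-55:int(c[0])+55:2]*100).astype(int))
print(im[r,int(c[0])-55:int(c[0])+55:2,2].astype(int))
u=int(c[0]);print((f(im[:,u])[r-60:r+60:2]*100).astype(int)); print(im[r-60:r+60:2,u,2].astype(int))
E
```

```text
t 30.15 pos [0.4884 0.1998 0.1958] gap 0.0854 F [ 0.1 -0.3  0.3] 
R [[-0.999, -0.041, 0.002], [-0.041, 0.999, 0.002], [-0.002, 0.002, -1.0]] q [ 0.7   0.22 -0.24 -0.   -1.11 -2.23]
mate ref px w11 bgr [ 60.  92. 148.] [ 76. 113. 178.] tray [ 68. 108. 155.]
1.459016393442623 1.4675324675324675 1.5441176470588236
pred mouth [279.11090424 200.21011756]
[153 154 153 155 155 155 155 156 155 156 156 150 144 146 150 138 137 142 148 141 140 146 146 143 145 141 138 141 144 143 140 141 144 144 142 148 143 144 141 146 148 148 148 142 150 157 152 154 151 148 151 160 151 155 147]
[ 88 160 164 164 164 164 164 164 165 166 166 176 188 179 146  83  84  92  91  93  95  95  94  93  90  91  90  91  92  92  93  92  92  91  91  90  92  91  92 171 192 180 137  78  80  78  80  79  78  79  78  78  77  76  76]
[151 137 141 138 140 140 140 140 140 140 139 142 140 146 150 146 150 148 149 150 143 140 141 144 141 144 147 142 141 143 148 143 141 145 140 152 144 141 146 144 137 137 141 139 147 147 152 152 156 156 154 157 157 155 120  98  98  98  98  99]
[137 174 130 180 181 180 180 180 180 179 177 112  93  95  94  98  98 166 176 149  94  92  92  93  92  91  94  95  92  89  91  94  91  91  91  91  91  83  80  81  80  80  79  88 170 177 165 159 162 163 162 114  88 152 146 143 143 144 143 144]
```

```bash
cat >> h.py <<'E'
def pitched(head,p): # jaw heading deg, tip pitched forward (towards heading-90) by p deg
    return down(head)*Ro.from_euler('y',-p,degrees=True)
E
python3 - <<'E'
from h import *
print(pitched(90,25).as_matrix().round(2))
s,R=st(); p=np.array(s['tool_pos'])
plan([([.50,.02,.30],None,0,5),([.514,-.22,.37],pitched(90,25),0,6)])
E
```

```text
[[-0.91  0.    0.42]
 [ 0.    1.   -0.  ]
 [-0.42  0.   -0.91]]
t 30.2 pos [0.4877 0.1993 0.1943] gap 0.0858 F [ 0.7  0.1 -0.9] 
R [[-0.999, -0.041, -0.001], [-0.041, 0.999, -0.0], [0.001, -0.0, -1.0]] q [ 0.7   0.22 -0.24 -0.   -1.11 -2.23]
11
[{"dp":[-0.1,-3.59,-2.11],"angular":[0.0,0.0,0.0],"gripper":0},{"dp":[-0.1,-3.59,-2.11],"angular":[0.0,0.0,0.0],"gripper":0},{"dp":[-0.1,-3.6,-2.12],"angular":[0.0,0.0,0.0],"gripper":0},{"dp":[-0.09,-3.59,-2.11],"angular":[0.0,0.0,0.0],"gripper":0},{"dp":[-0.1,-3.6,-2.12],"angular":[0.0,0.0,0.0],"gripper":0},{"dp":[-0.07,-4.01,-1.17],"angular":[0.08,-4.18,0.38],"gripper":0},{"dp":[-0.18,-4.01,-1.15],"angular":[0.08,-4.18,0.38],"gripper":0},{"dp":[-0.29,-4.0,-1.13],"angular":[0.08,-4.18,0.38],"gripper":0},{"dp":[-0.39,-4.01,-1.1],"angular":[0.08,-4.18,0.38],"gripper":0},{"dp":[-0.5,-4.0,-1.06],"angular":[0.08,-4.18,0.38],"gripper":0}]
[{"dp":[-0.6,-4.0,-1.01],"angular":[0.08,-4.18,0.38],"gripper":0}]
```

step_arm([
  {"dp": [-0.1,-3.6,-2.1],"angular": [0,0,0],"gripper": 0},
  {"dp": [-0.1,-3.6,-2.1],"angular": [0,0,0],"gripper": 0},
  {"dp": [-0.1,-3.6,-2.1],"angular": [0,0,0],"gripper": 0},
  {"dp": [-0.1,-3.6,-2.1],"angular": [0,0,0],"gripper": 0},
  {"dp": [-0.1,-3.6,-2.1],"angular": [0,0,0],"gripper": 0},
  {"dp": [-0.07,-4,-1.17],"angular": [0.08,-4.18,0.38],"gripper": 0},
  {"dp": [-0.18,-4,-1.15],"angular": [0.08,-4.18,0.38],"gripper": 0},
  {"dp": [-0.29,-4,-1.13],"angular": [0.08,-4.18,0.38],"gripper": 0},
  {"dp": [-0.39,-4,-1.1],"angular": [0.08,-4.18,0.38],"gripper": 0},
  {"dp": [-0.5,-4,-1.06],"angular": [0.08,-4.18,0.38],"gripper": 0},
])

```text
time: 31.2
tool_pos: [0.5115, -0.181, 0.3564]
tcp_rot: [-0.011, 2.778, 0.001]
wrist_force: [0.8, -0.6, -0.4]
finger_gap: 0.0852
```

step_arm([
  {"dp": [-0.6,-4,-1],"angular": [0.08,-4.18,0.38],"gripper": 0},
  {"dp": [0,0,0],"angular": [0,0,0],"gripper": 0},
  {"dp": [0,0,0],"angular": [0,0,0],"gripper": 0},
  {"dp": [0,0,0],"angular": [0,0,0],"gripper": 0},
])

```text
time: 31.6
tool_pos: [0.5145, -0.219, 0.3678]
tcp_rot: [-0.002, 2.707, 0.002]
wrist_force: [-0.1, 0.5, -0.1]
finger_gap: 0.0853
```

```bash
python3 - <<'E'
from h import *
s,R=st(); save('wrist','w13',None,1.42)
P=par('w13')
for n,X in [('p1r',[.683,-.071,.21]),('p1t',[.64,-.069,.256]),('p2r',[.665,-.203,.21]),('p2t',[.62,-.196,.256]),('meye',[.508,-.351,.026]),('mbowl',[.446,-.225,.026]),('seye',[.434,-.46,.026]),('sbowl',[.395,-.323,.026])]: print(n,(proj(P,X)*1.42).round())
E
```

```text
t 31.6 pos [ 0.5145 -0.219   0.3678] gap 0.0853 F [-0.1  0.5 -0.1] 
R [[-0.907, -0.002, 0.421], [-0.001, 1.0, 0.002], [-0.421, 0.001, -0.907]] q [-0.15 -0.02 -0.13 -0.08 -1.03 -1.39]
p1r [[547. 338.]]
p1t [[576. 343.]]
p2r [[412. 325.]]
p2t [[424. 325.]]
meye [[269.  93.]]
mbowl [[389.  23.]]
seye [[136.   7.]]
sbowl [[276. -46.]]
```

View pics/w13.png

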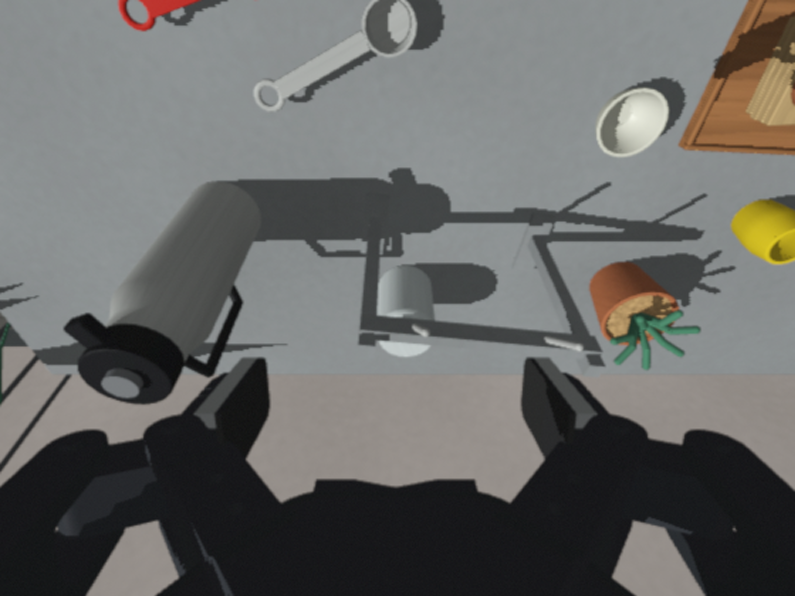

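```bash
python3 - <<'E'
from h import *
from scipy.optimize import least_squares
Pw,Pt=par('w13'),par('top0')
def pts(v):
    x,y,a=v; a=np.radians(a); X=np.array([np.cos(a),np.sin(a),0]);Y=np.array([-np.sin(a),np.cos(a),0]);Z=np.array([0,0,1.]);o=np.array([x,y,0])
    r1=o+.065*Y+.21*Z; r2=o-.065*Y+.21*Z; d=.06*(-np.cos(np.radians(50))*X+np.sin(np.radians(50))*Z)
    return np.array([r1,r1+d,r2,r2+d])
ow=np.array([(545,340),(581,349),(413,325),(429,334)])/1.42
f=lambda u,v:(u/3.6+200,v/3.5+130)
ot=np.array([f(318,122),f(318,160),f(467,137),f(467,177)])
for w in (0,.5,1,):
    res=lambda v: np.r_[(proj(Pw,pts(v))-ow).ravel(),w*(proj(Pt,pts(v))[[1,3]]-ot[[1,3]]).ravel()]
    s=least_squares(res,[.68,-.135,-6]); print(w,s.x.round(4),s.fun.round(1)); 
    if w==.5: print(pts(s.x).round(4))
# tools
for n,e,b in [('meas',(268,95),(389,25)),]:
    E=atz(Pw,np.array(e)/1.42,.026);B=atz(Pw,np.array(b)/1.42,.030);d=E-B;print(n,E.round(4),B.round(4),np.linalg.norm(d[:2]).round(3),np.degrees(np.arctan2(d[1],d[0])).round(1))
print('seye',atz(Pw,np.array((139,11))/1.42,.026).round(4))
for n,e,b in [('meas',(605,320),(480,385)),('scoop',(720,390),(582,432))]:
    E=atz(Pt,f(*e),.026);B=atz(Pt,f(*b),.026);d=E-B;print(n,E.round(4),B.round(4),np.linalg.norm(d[:2]).round(3),np.degrees(np.arctan2(d[1],d[0])).round(1))
E
```

```text
0 [ 0.6763 -0.1349 -9.0368] [ 0.8  0.3 -1.6  0.2  2.3  0.4 -1.  -1.2 -0.  -0.  -0.  -0. ]
0.5 [ 0.6759 -0.135  -8.9782] [ 0.8  0.1 -1.6 -0.   2.2  0.3 -1.2 -1.4 -0.8 -1.3 -0.5 -1.1]
[[ 0.6861 -0.0708  0.21  ]
 [ 0.648  -0.0648  0.256 ]
 [ 0.6658 -0.1992  0.21  ]
 [ 0.6277 -0.1932  0.256 ]]
1 [ 0.675  -0.1353 -8.84  ] [ 0.7 -0.4 -1.7 -0.6  2.  -0.1 -1.5 -1.9 -1.4 -2.3 -0.9 -2.1]
meas [ 0.5103 -0.3521  0.026 ] [ 0.4471 -0.2252  0.03  ] 0.142 -63.5
seye [ 0.4368 -0.4583  0.026 ]
meas [ 0.5078 -0.3513  0.026 ] [ 0.4456 -0.2252  0.026 ] 0.141 -63.8
scoop [ 0.4336 -0.4603  0.026 ] [ 0.3954 -0.323   0.026 ] 0.143 -74.5
```

```bash
python3 - <<'E'
from h import *
u=np.array([np.cos(np.radians(-63.6)),np.sin(np.radians(-63.6))]); g=np.array([.509,-.352])-.075*u; print(g)
plan([([g[0],g[1],.17],down(26.4),0.4,9)],grip=.4)
E
```

```text
[ 0.47565236 -0.28482162]
9
[{"dp":[1.32,-0.74,1.81],"angular":[1.55,2.47,6.96],"gripper":0.4},{"dp":[1.15,-0.84,1.89],"angular":[1.55,2.47,6.96],"gripper":0.4},{"dp":[0.96,-0.91,1.96],"angular":[1.55,2.47,6.96],"gripper":0.4},{"dp":[0.76,-0.96,2.02],"angular":[1.55,2.47,6.96],"gripper":0.4},{"dp":[0.55,-0.99,2.07],"angular":[1.55,2.47,6.96],"gripper":0.4},{"dp":[0.34,-0.98,2.12],"angular":[1.55,2.47,6.96],"gripper":0.4},{"dp":[0.13,-0.96,2.15],"angular":[1.55,2.47,6.96],"gripper":0.4},{"dp":[-0.08,-0.9,2.18],"angular":[1.55,2.47,6.96],"gripper":0.4},{"dp":[-0.27,-0.82,2.2],"angular":[1.55,2.47,6.96],"gripper":0.4}]
```

step_arm([
  {"dp": [1.32,-0.74,1.81],"angular": [1.55,2.47,6.96],"gripper": 0.4},
  {"dp": [1.15,-0.84,1.89],"angular": [1.55,2.47,6.96],"gripper": 0.4},
  {"dp": [0.96,-0.91,1.96],"angular": [1.55,2.47,6.96],"gripper": 0.4},
  {"dp": [0.76,-0.96,2.02],"angular": [1.55,2.47,6.96],"gripper": 0.4},
  {"dp": [0.55,-0.99,2.07],"angular": [1.55,2.47,6.96],"gripper": 0.4},
  {"dp": [0.34,-0.98,2.12],"angular": [1.55,2.47,6.96],"gripper": 0.4},
  {"dp": [0.13,-0.96,2.15],"angular": [1.55,2.47,6.96],"gripper": 0.4},
  {"dp": [-0.08,-0.9,2.18],"angular": [1.55,2.47,6.96],"gripper": 0.4},
  {"dp": [-0.27,-0.82,2.2],"angular": [1.55,2.47,6.96],"gripper": 0.4},
  {"dp": [0,0,0],"angular": [0,0,0],"gripper": 0.4},
])

```text
time: 32.65
tool_pos: [0.4753, -0.2846, 0.1671]
tcp_rot: [-1.654, -2.665, 0.003]
wrist_force: [-0.7, 0.8, -0.4]
finger_gap: 0.0511
```

step_arm([
  {"dp": [0,0,0],"angular": [0,0,0],"gripper": 0.4},
  {"dp": [0,0,0],"angular": [0,0,0],"gripper": 0.4},
])

```text
time: 32.85
tool_pos: [0.4769, -0.2852, 0.1725]
tcp_rot: [1.65, 2.667, 0.0]
wrist_force: [0.5, -0.1, 0.6]
finger_gap: 0.0511
```

```bash
python3 - <<'E'
from h import *
s,R=st(); print('bowl px',end=' ')
save('wrist','w14'); save('top','top14')
P=par('w14'); X=[[.4464,-.2252,.030],[.509,-.352,.026],[.4757,-.2848,.03]]; print(proj(P,X).round())
# check for motion of tools: compare top images
a=cv2.imread('pics/top0_raw.png').astype(int);b=cv2.imread('pics/top14_raw.png')
hsv=cv2.cvtColor(b,cv2.COLOR_BGR2HSV); hs0=cv2.cvtColor(a.astype(np.uint8),cv2.COLOR_BGR2HSV)
for h in (hs0,hsv):
    m=((h[...,0]<6)|(h[...,0]>174))&(h[...,1]>180)&(h[...,2]>90); m[:, :330]=0; m[:200]=0;m[285:]=0; m[:,425:]=0
    v,u=np.nonzero(m); print(len(u),u.mean().round(1),v.mean().round(1),u.min(),u.max(),v.min(),v.max())
plan([([.4757,-.2848,.10],down(26.4),.4)])
E
```

```text
t 32.85 pos [ 0.4769 -0.2852  0.1725] gap 0.0511 F [ 0.5 -0.1  0.6] 
R [[-0.447, 0.895, 0.004], [0.895, 0.447, -0.002], [-0.004, 0.003, -1.0]] q [-0.25  0.29 -0.21  0.   -1.07 -2.43]
bowl px [[277. 122.]
 [277. 249.]
 [277. 186.]]
212 371.8 249.4 352 396 240 260
215 372.0 249.3 353 396 240 260
2
[{"dp":[0.06,-0.04,3.65],"angular":[0.1,0.13,0.03],"gripper":0.4},{"dp":[0.06,-0.04,3.64],"angular":[0.1,0.13,0.03],"gripper":0.4}]
```

step_arm([
  {"dp": [0.1,-0.05,4.5],"angular": [0,0,0],"gripper": 0.4},
  {"dp": [0,0,4.5],"angular": [0,0,0],"gripper": 0.4},
  {"dp": [0,0,4.5],"angular": [0,0,0],"gripper": 0.4},
  {"dp": [0,0,4],"angular": [0,0,0],"gripper": 0.4},
  {"dp": [0,0,2],"angular": [0,0,0],"gripper": 0.4},
  {"dp": [0,0,0],"angular": [0,0,0],"gripper": 0.4},
  {"dp": [0,0,0],"angular": [0,0,0],"gripper": 0.4},
  {"dp": [0,0,0],"angular": [0,0,0],"gripper": 1},
  {"dp": [0,0,0],"angular": [0,0,0],"gripper": 1},
  {"dp": [0,0,0],"angular": [0,0,0],"gripper": 1},
], squeeze=60)

```text
time: 33.95
tool_pos: [0.4769, -0.2858, -0.0218]
tcp_rot: [1.653, 2.664, 0.002]
wrist_force: [0.6, -0.4, 2.6]
finger_gap: 0.0165
```

step_arm([
  {"dp": [0,0,0],"angular": [0,0,0],"gripper": 1},
  {"dp": [0,0,0],"angular": [0,0,0],"gripper": 1},
])

```text
time: 34.15
tool_pos: [0.477, -0.286, -0.0223]
tcp_rot: [1.653, 2.664, 0.001]
wrist_force: [1.0, -2.3, 4.7]
finger_gap: 0.0162
```

```bash
cat >> h.py <<'E'
H,PI=81.1,40
RP=np.array([[.6861,-.0708,.21],[.6658,-.1992,.21]])
def pegdir():
    a=np.radians(-8.98); return np.array([-np.cos(a)*np.cos(np.radians(50)),-np.sin(a)*np.cos(np.radians(50)),np.sin(np.radians(50))])
def tcp_for(k,s,off,R=None): # eye at s along peg k
    R=R or pitched(H,PI); return RP[k]+s*pegdir()-R.apply(off)
E
python3 - <<'E'
from h import *
off=np.array([-.073,0,-.048]); R=pitched(H,PI)
pre=tcp_for(0,.085,off); fin=tcp_for(0,.028,off); print(pre.round(4),fin.round(4),R.as_matrix().round(2),pegdir().round(2))
s,_=st(); p=np.array(s['tool_pos'])
plan([(p+[-.02,.03,.13],None,1,4),([pre[0]-.08,pre[1]-.0,pre[2]+.02],R,1,9)],grip=1)
E
```

```text
[ 0.6074 -0.0584  0.1914] [ 0.6436 -0.0641  0.1478] [[-0.76  0.15  0.64]
 [ 0.12  0.99 -0.1 ]
 [-0.64  0.   -0.77]] [-0.63  0.1   0.77]
t 34.15 pos [ 0.477  -0.286  -0.0223] gap 0.0162 F [ 1.  -2.3  4.7] 
R [[-0.444, 0.896, 0.006], [0.896, 0.444, -0.003], [-0.005, 0.004, -1.0]] q [-0.25  0.53 -0.42  0.   -0.62 -2.44]
13
[{"dp":[0.88,-0.1,-3.25],"angular":[0.0,0.0,0.0],"gripper":1},{"dp":[0.88,-0.1,-3.26],"angular":[0.0,0.0,0.0],"gripper":1},{"dp":[0.88,-0.1,-3.25],"angular":[0.0,0.0,0.0],"gripper":1},{"dp":[0.87,-0.11,-3.26],"angular":[0.0,0.0,0.0],"gripper":1},{"dp":[1.61,1.68,-1.15],"angular":[-2.11,-4.06,-5.82],"gripper":1},{"dp":[1.35,1.87,-1.19],"angular":[-2.11,-4.06,-5.82],"gripper":1},{"dp":[1.07,2.04,-1.21],"angular":[-2.11,-4.06,-5.82],"gripper":1},{"dp":[0.77,2.18,-1.19],"angular":[-2.11,-4.06,-5.82],"gripper":1},{"dp":[0.46,2.29,-1.16],"angular":[-2.11,-4.06,-5.82],"gripper":1},{"dp":[0.14,2.36,-1.09],"angular":[-2.11,-4.06,-5.82],"gripper":1}]
[{"dp":[-0.18,2.39,-1.0],"angular":[-2.11,-4.06,-5.82],"gripper":1},{"dp":[-0.49,2.39,-0.89],"angular":[-2.11,-4.06,-5.82],"gripper":1},{"dp":[-0.79,2.36,-0.76],"angular":[-2.11,-4.06,-5.82],"gripper":1}]
```

step_arm([
  {"dp": [0.88,-0.1,-3.25],"angular": [0,0,0],"gripper": 1},
  {"dp": [0.88,-0.1,-3.25],"angular": [0,0,0],"gripper": 1},
  {"dp": [0.88,-0.1,-3.25],"angular": [0,0,0],"gripper": 1},
  {"dp": [0.87,-0.1,-3.25],"angular": [0,0,0],"gripper": 1},
  {"dp": [1.61,1.68,-1.15],"angular": [-2.11,-4.06,-5.82],"gripper": 1},
  {"dp": [1.35,1.87,-1.19],"angular": [-2.11,-4.06,-5.82],"gripper": 1},
  {"dp": [1.07,2.04,-1.21],"angular": [-2.11,-4.06,-5.82],"gripper": 1},
  {"dp": [0.77,2.18,-1.19],"angular": [-2.11,-4.06,-5.82],"gripper": 1},
  {"dp": [0.46,2.29,-1.16],"angular": [-2.11,-4.06,-5.82],"gripper": 1},
  {"dp": [0.14,2.36,-1.09],"angular": [-2.11,-4.06,-5.82],"gripper": 1},
])

```text
time: 35.15
tool_pos: [0.5032, -0.1217, 0.1758]
tcp_rot: [0.639, 2.588, -0.048]
wrist_force: [1.1, -2.2, 0.1]
finger_gap: 0.0168
```

step_arm([
  {"dp": [-0.18,2.39,-1],"angular": [-2.11,-4.06,-5.82],"gripper": 1},
  {"dp": [-0.49,2.39,-0.89],"angular": [-2.11,-4.06,-5.82],"gripper": 1},
  {"dp": [-0.79,2.36,-0.76],"angular": [-2.11,-4.06,-5.82],"gripper": 1},
  {"dp": [0,0,0],"angular": [0,0,0],"gripper": 1},
  {"dp": [0,0,0],"angular": [0,0,0],"gripper": 1},
  {"dp": [0,0,0],"angular": [0,0,0],"gripper": 1},
])

```text
time: 35.75
tool_pos: [0.5264, -0.0776, 0.221]
tcp_rot: [0.315, 2.49, -0.087]
wrist_force: [1.0, 0.3, -0.4]
finger_gap: 0.0165
```

```bash
python3 - <<'E'
from h import *
off=np.array([-.073,0,-.048]); R=pitched(H,PI)
pre=tcp_for(0,.085,off)
s,Rc=st(); print((Rc.inv()*R).as_rotvec(degrees=True).round(2))
save('wrist','w15',None,1.42);save('top','top15',(330-60,110,470-60,220),5)
P=par('w15'); print('bowl c pred',proj(P,np.array(s['tool_pos'])+Rc.apply([.067,0,-.044])).round())
e=np.array(s['tool_pos'])+Rc.apply(off); print('eye',e.round(4),'top px',proj(par('top15'),np.array([e,*RP,*(RP+.06*pegdir())])).round(1).tolist())
plan([(pre,R,1,4)],grip=1)
E
```

```text
t 35.75 pos [ 0.5264 -0.0776  0.221 ] gap 0.0165 F [ 1.   0.3 -0.4] 
R [[-0.779, 0.245, 0.576], [0.205, 0.969, -0.136], [-0.592, 0.012, -0.806]] q [ 0.03 -0.08 -0.99  1.3  -0.16 -3.1 ]
[-2.74 -3.66 -4.59]
bowl c pred [[280. 122.]]
eye [ 0.5556 -0.086   0.3029] top px [[295.0, 200.7], [288.2, 164.0], [328.6, 169.0], [286.8, 173.1], [328.7, 178.3]]
4
[{"dp":[-1.04,0.94,1.7],"angular":[-0.68,-0.91,-1.13],"gripper":1},{"dp":[-1.03,0.9,1.72],"angular":[-0.68,-0.91,-1.13],"gripper":1},{"dp":[-1.02,0.86,1.75],"angular":[-0.68,-0.91,-1.13],"gripper":1},{"dp":[-1.01,0.83,1.77],"angular":[-0.68,-0.91,-1.13],"gripper":1}]
```

```bash
python3 - <<'E'
from h import *
off=np.array([-.073,0,-.048]); R=pitched(H,28)
A=tcp_for(0,.10,off,R); print(A.round(4))
s,Rc=st(); p=np.array(s['tool_pos'])
plan([(A+[-.04,0,.02],R,1,5),(A,R,1,2)],grip=1)
E
```

```text
[ 0.5812 -0.0543  0.21  ]
t 35.85 pos [ 0.5267 -0.0773  0.221 ] gap 0.0165 F [ 0.1 -0.1 -0.6] 
R [[-0.78, 0.244, 0.576], [0.203, 0.97, -0.136], [-0.592, 0.011, -0.806]] q [ 0.03 -0.08 -0.99  1.3  -0.16 -3.1 ]
7
[{"dp":[-0.24,0.52,-0.04],"angular":[-0.45,1.67,-0.96],"gripper":1},{"dp":[-0.25,0.52,-0.04],"angular":[-0.45,1.67,-0.96],"gripper":1},{"dp":[-0.25,0.51,-0.05],"angular":[-0.45,1.67,-0.96],"gripper":1},{"dp":[-0.26,0.51,-0.05],"angular":[-0.45,1.67,-0.96],"gripper":1},{"dp":[-0.27,0.5,-0.05],"angular":[-0.45,1.67,-0.96],"gripper":1},{"dp":[-1.27,0.31,1.81],"angular":[0.0,-0.01,0.01],"gripper":1},{"dp":[-1.28,0.31,1.81],"angular":[0.0,-0.01,0.01],"gripper":1}]
```

step_arm([
  {"dp": [-0.24,0.52,0],"angular": [-0.45,1.67,-0.96],"gripper": 1},
  {"dp": [-0.24,0.52,0],"angular": [-0.45,1.67,-0.96],"gripper": 1},
  {"dp": [-0.24,0.52,0],"angular": [-0.45,1.67,-0.96],"gripper": 1},
  {"dp": [-0.24,0.52,0],"angular": [-0.45,1.67,-0.96],"gripper": 1},
  {"dp": [-0.24,0.52,0],"angular": [-0.45,1.67,-0.96],"gripper": 1},
  {"dp": [0,0,0],"angular": [0,0,0],"gripper": 1},
  {"dp": [0,0,0],"angular": [0,0,0],"gripper": 1},
])

```text
time: 36.55
tool_pos: [0.5425, -0.057, 0.2292]
tcp_rot: [0.213, 2.632, -0.058]
wrist_force: [0.3, -0.7, -0.5]
finger_gap: 0.0168
```

```bash
python3 - <<'E'
from h import *
off=np.array([-.073,0,-.048]); R=pitched(H,28)
A=tcp_for(0,.10,off,R)
s,Rc=st(); print((Rc.inv()*R).as_rotvec(degrees=True).round(2)); e=np.array(s['tool_pos'])+Rc.apply(off); print('eye',e.round(3))
plan([(A,R,1,4)],grip=1)
E
```

```text
t 36.55 pos [ 0.5425 -0.057   0.2292] gap 0.0168 F [ 0.3 -0.7 -0.5] 
R [[-0.865, 0.161, 0.475], [0.14, 0.987, -0.08], [-0.481, -0.003, -0.877]] q [ 0.29 -0.02 -0.71  0.48 -0.48 -2.41]
[-0.32  0.77 -0.27]
eye [ 0.583 -0.063  0.306]
4
[{"dp":[-0.6,0.23,0.87],"angular":[-0.08,0.19,-0.07],"gripper":1},{"dp":[-0.6,0.22,0.87],"angular":[-0.08,0.19,-0.07],"gripper":1},{"dp":[-0.6,0.22,0.87],"angular":[-0.08,0.19,-0.07],"gripper":1},{"dp":[-0.6,0.22,0.88],"angular":[-0.08,0.19,-0.07],"gripper":1}]
```

```bash
python3 - <<'E'
from h import *
off=np.array([-.073,0,-.048]); R28=pitched(H,28);R=pitched(H,36)
s,Rc=st()
plan([(tcp_for(0,.10,off,R28),R28,1,4),(tcp_for(0,.072,off,R),R,1,3)],grip=1)
E
```

```text
t 36.55 pos [ 0.5425 -0.057   0.2292] gap 0.0168 F [ 0.3 -0.7 -0.5] 
R [[-0.865, 0.161, 0.475], [0.14, 0.987, -0.08], [-0.481, -0.003, -0.877]] q [ 0.29 -0.02 -0.71  0.48 -0.48 -2.41]
7
[{"dp":[-0.6,0.23,0.87],"angular":[-0.08,0.19,-0.07],"gripper":1},{"dp":[-0.6,0.22,0.87],"angular":[-0.08,0.19,-0.07],"gripper":1},{"dp":[-0.6,0.22,0.87],"angular":[-0.08,0.19,-0.07],"gripper":1},{"dp":[-0.6,0.22,0.88],"angular":[-0.08,0.19,-0.07],"gripper":1},{"dp":[-0.44,-0.0,1.24],"angular":[0.0,-2.66,0.0],"gripper":1},{"dp":[-0.38,-0.0,1.25],"angular":[0.0,-2.66,0.0],"gripper":1},{"dp":[-0.33,-0.0,1.27],"angular":[0.0,-2.66,0.0],"gripper":1}]
```

step_arm([
  {"dp": [-0.6,0.22,0.87],"angular": [-0.08,0.19,-0.07],"gripper": 1},
  {"dp": [-0.6,0.22,0.87],"angular": [-0.08,0.19,-0.07],"gripper": 1},
  {"dp": [-0.6,0.22,0.87],"angular": [-0.08,0.19,-0.07],"gripper": 1},
  {"dp": [-0.6,0.22,0.87],"angular": [-0.08,0.19,-0.07],"gripper": 1},
  {"dp": [-0.44,0,1.24],"angular": [0,-2.66,0],"gripper": 1},
  {"dp": [-0.38,0,1.25],"angular": [0,-2.66,0],"gripper": 1},
  {"dp": [-0.33,0,1.27],"angular": [0,-2.66,0],"gripper": 1},
  {"dp": [0,0,0],"angular": [0,0,0],"gripper": 1},
  {"dp": [0,0,0],"angular": [0,0,0],"gripper": 1},
  {"dp": [0,0,0],"angular": [0,0,0],"gripper": 1},
])

```text
time: 37.55
tool_pos: [0.6094, -0.0641, 0.2054]
tcp_rot: [0.206, 2.538, -0.078]
wrist_force: [-0.5, 1.1, -0.6]
finger_gap: 0.0168
```

```bash
python3 - <<'E'
from h import *
off=np.array([-.073,0,-.048]); R=pitched(H,36)
s,Rc=st(); e=np.array(s['tool_pos'])+Rc.apply(off); d=pegdir(); v=e-RP[0]; a=v@d; print('eye',e.round(4),'s',a.round(4),'lat',(v-a*d).round(4))
plan([(tcp_for(0,.045,off,R),R,1,6)],grip=1)
save('top','top16'); save('side','side16')
im=cv2.imread('pics/top16_raw.png'); P=par('top16'); tip=RP[0]+.06*d; c=proj(P,tip)[0].astype(int); print(c)
cs=proj(par('side16'),tip)[0].astype(int); i2=cv2.imread('pics/side16_raw.png')
a=cv2.resize(im[c[1]-22:c[1]+38,c[0]-30:c[0]+30],None,fx=6.5,fy=6.5,interpolation=2); b=cv2.resize(i2[cs[1]-30:cs[1]+30,cs[0]-30:cs[0]+30],None,fx=6.5,fy=6.5,interpolation=2)
cv2.imwrite('pics/pegchk.png',np.hstack([a,b]))
E
```

```text
t 37.55 pos [ 0.6094 -0.0641  0.2054] gap 0.0168 F [-0.5  1.1 -0.6] 
R [[-0.817, 0.164, 0.553], [0.13, 0.986, -0.101], [-0.562, -0.011, -0.827]] q [ 0.1   0.09 -0.82  1.1  -0.17 -2.88]
eye [ 0.6425 -0.0687  0.2862] s 0.0862 lat [ 0.0112 -0.0066  0.0101]
6
[{"dp":[0.17,0.1,0.75],"angular":[-0.14,-0.3,-0.02],"gripper":1},{"dp":[0.17,0.1,0.75],"angular":[-0.14,-0.3,-0.02],"gripper":1},{"dp":[0.17,0.09,0.74],"angular":[-0.14,-0.3,-0.02],"gripper":1},{"dp":[0.18,0.09,0.74],"angular":[-0.14,-0.3,-0.02],"gripper":1},{"dp":[0.18,0.09,0.75],"angular":[-0.14,-0.3,-0.02],"gripper":1},{"dp":[0.18,0.09,0.74],"angular":[-0.14,-0.3,-0.02],"gripper":1}]
[286 173]
```

```bash
python3 - <<'E'
from h import *
off=np.array([-.073,0,-.048]); R=pitched(H,22)
s,Rc=st(); print(tcp_for(0,.03,off,R))
plan([(tcp_for(0,.085,off,R),R,1,4)],grip=1)
E
```

```text
t 37.65 pos [ 0.6095 -0.0634  0.2057] gap 0.0167 F [ 0.5 -0.2 -0.6] 
R [[-0.817, 0.163, 0.553], [0.129, 0.987, -0.101], [-0.562, -0.011, -0.827]] q [ 0.1   0.09 -0.82  1.1  -0.17 -2.88]
[ 0.61794786 -0.06010041  0.16113023]
4
[{"dp":[0.6,0.11,-0.34],"angular":[-0.2,3.06,-0.03],"gripper":1},{"dp":[0.62,0.11,-0.31],"angular":[-0.2,3.06,-0.03],"gripper":1},{"dp":[0.64,0.12,-0.27],"angular":[-0.2,3.06,-0.03],"gripper":1},{"dp":[0.64,0.11,-0.23],"angular":[-0.2,3.06,-0.03],"gripper":1}]
```

step_arm([
  {"dp": [0.6,0.11,-0.34],"angular": [-0.2,3.06,0],"gripper": 1},
  {"dp": [0.62,0.11,-0.31],"angular": [-0.2,3.06,0],"gripper": 1},
  {"dp": [0.64,0.12,-0.27],"angular": [-0.2,3.06,0],"gripper": 1},
  {"dp": [0.64,0.11,-0.23],"angular": [-0.2,3.06,0],"gripper": 1},
  {"dp": [0,0,0],"angular": [0,0,0],"gripper": 1},
  {"dp": [0,0,0],"angular": [0,0,0],"gripper": 1},
  {"dp": [0,0,0],"angular": [0,0,0],"gripper": 1},
])

```text
time: 38.35
tool_pos: [0.5914, -0.0647, 0.2067]
tcp_rot: [0.224, 2.701, -0.068]
wrist_force: [0.7, -0.5, -1.0]
finger_gap: 0.0165
```

```bash
cat >> h.py <<'E'
def eyechk(k,off):
    s,Rc=st(); e=np.array(s['tool_pos'])+Rc.apply(off); d=pegdir(); v=e-RP[k]; a=v@d; print('eye',e.round(4),'s',a.round(4),'lat',(v-a*d).round(4))
E
python3 - <<'E'
from h import *
off=np.array([-.073,0,-.048]); R=pitched(H,22)
eyechk(0,off)
plan([(tcp_for(0,.066,off,R),R,1,4),(tcp_for(0,.045,off,R),R,1,3)],grip=1)
E
```

```text
t 38.35 pos [ 0.5914 -0.0647  0.2067] gap 0.0165 F [ 0.7 -0.5 -1. ] 
R [[-0.896, 0.167, 0.412], [0.147, 0.986, -0.082], [-0.42, -0.013, -0.908]] q [ 0.25  0.12 -0.55  0.36 -0.54 -2.26]
eye [ 0.637  -0.0715  0.2809] s 0.0854 lat [ 0.0051 -0.0092  0.0055]
7
[{"dp":[0.14,0.22,0.43],"angular":[-0.24,0.7,-0.09],"gripper":1},{"dp":[0.13,0.22,0.43],"angular":[-0.24,0.7,-0.09],"gripper":1},{"dp":[0.12,0.22,0.44],"angular":[-0.24,0.7,-0.09],"gripper":1},{"dp":[0.12,0.22,0.43],"angular":[-0.24,0.7,-0.09],"gripper":1},{"dp":[-0.22,0.0,0.67],"angular":[-0.0,0.01,-0.01],"gripper":1},{"dp":[-0.22,0.0,0.66],"angular":[-0.0,0.01,-0.01],"gripper":1},{"dp":[-0.21,0.0,0.67],"angular":[-0.0,0.01,-0.01],"gripper":1}]
```

step_arm([
  {"dp": [0.15,0.3,0.0],"angular": [-0.3,0.9,-0.1],"gripper": 1},
  {"dp": [0.15,0.3,0.3],"angular": [-0.3,0.9,-0.1],"gripper": 1},
  {"dp": [0.14,0.28,0.4],"angular": [-0.3,0.9,-0.1],"gripper": 1},
  {"dp": [0,0,0],"angular": [0,0,0],"gripper": 1},
  {"dp": [0,0,0],"angular": [0,0,0],"gripper": 1},
  {"dp": [0,0,0],"angular": [0,0,0],"gripper": 1},
])

```text
time: 38.95
tool_pos: [0.5922, -0.0558, 0.1989]
tcp_rot: [0.216, 2.747, -0.043]
wrist_force: [0.9, 1.1, -0.6]
finger_gap: 0.0167
```

```bash
python3 - <<'E'
from h import *
off=np.array([-.073,0,-.048]); R=pitched(H,22); eyechk(0,off); d=pegdir()
plan([(tcp_for(0,.066,off,R),R,1,2)],grip=1)
save('top','top16'); save('side','side16')
im=cv2.imread('pics/top16_raw.png'); P=par('top16'); tip=RP[0]+.06*d; c=proj(P,tip)[0].astype(int); 
cs=proj(par('side16'),tip)[0].astype(int); i2=cv2.imread('pics/side16_raw.png'); print(c,cs)
a=cv2.resize(im[c[1]-30:c[1]+30,c[0]-30:c[0]+30],None,fx=6.5,fy=6.5,interpolation=2); b=cv2.resize(i2[cs[1]-30:cs[1]+30,cs[0]-30:cs[0]+30],None,fx=6.5,fy=6.5,interpolation=2)
cv2.imwrite('pics/pegchk.png',np.hstack([a,b]))
E
```

```text
t 38.95 pos [ 0.5922 -0.0558  0.1989] gap 0.0167 F [ 0.9  1.1 -0.6] 
R [[-0.915, 0.157, 0.372], [0.145, 0.988, -0.059], [-0.377, -0.0, -0.926]] q [ 0.26  0.14 -0.49  0.27 -0.59 -2.19]
eye [ 0.6412 -0.0636  0.2709] s 0.0759 lat [ 0.0033 -0.0004  0.0028]
2
[{"dp":[0.06,-0.01,0.53],"angular":[-0.03,0.07,-0.05],"gripper":1},{"dp":[0.06,-0.01,0.53],"angular":[-0.03,0.07,-0.05],"gripper":1}]
[286 173] [252 184]
```

step_arm([
  {"dp": [0.08,0,0.45],"angular": [0,0,0],"gripper": 1},
  {"dp": [0.06,0,0.45],"angular": [0,0,0],"gripper": 1},
  {"dp": [0,0,0.2],"angular": [0,0,0],"gripper": 1},
  {"dp": [-0.15,0,0.45],"angular": [0,0,0],"gripper": 1},
  {"dp": [-0.15,0,0.45],"angular": [0,0,0],"gripper": 1},
  {"dp": [0,0,0],"angular": [0,0,0],"gripper": 1},
  {"dp": [0,0,0],"angular": [0,0,0],"gripper": 1},
])

```text
time: 39.75
tool_pos: [0.6014, -0.0571, 0.181]
tcp_rot: [0.216, 2.747, -0.042]
wrist_force: [0.0, -0.4, -0.5]
finger_gap: 0.0169
```

```bash
python3 - <<'E'
from h import *
off=np.array([-.073,0,-.048]); R=pitched(H,22); eyechk(0,off)
plan([(tcp_for(0,.03,off,R),R,1,4)],grip=1)
E
```

```text
t 39.75 pos [ 0.6014 -0.0571  0.181 ] gap 0.0169 F [ 0.  -0.4 -0.5] 
R [[-0.915, 0.157, 0.372], [0.145, 0.988, -0.059], [-0.377, -0.0, -0.926]] q [ 0.25  0.18 -0.51  0.29 -0.55 -2.2 ]
eye [ 0.6503 -0.0649  0.253 ] s 0.0563 lat [-0.      0.0003 -0.0001]
4
[{"dp":[-0.2,-0.01,0.62],"angular":[-0.01,0.04,-0.02],"gripper":1},{"dp":[-0.2,-0.01,0.62],"angular":[-0.01,0.04,-0.02],"gripper":1},{"dp":[-0.2,-0.01,0.62],"angular":[-0.01,0.04,-0.02],"gripper":1},{"dp":[-0.21,-0.01,0.62],"angular":[-0.01,0.04,-0.02],"gripper":1}]
```

step_arm([
  {"dp": [-0.2,0,0.62],"angular": [0,0,0],"gripper": 1},
  {"dp": [-0.2,0,0.62],"angular": [0,0,0],"gripper": 1},
  {"dp": [-0.2,0,0.62],"angular": [0,0,0],"gripper": 1},
  {"dp": [-0.2,0,0.62],"angular": [0,0,0],"gripper": 1},
  {"dp": [0,0,0],"angular": [0,0,0],"gripper": 1},
  {"dp": [0,0,0],"angular": [0,0,0],"gripper": 1},
])

```text
time: 40.35
tool_pos: [0.6179, -0.0598, 0.1609]
tcp_rot: [0.216, 2.748, -0.043]
wrist_force: [0.4, -0.6, -1.1]
finger_gap: 0.0168
```

step_arm([
  {"dp": [0,0.5,0],"angular": [0,0,0],"gripper": 1},
  {"dp": [0,0.5,0],"angular": [0,0,0],"gripper": 1},
  {"dp": [0,0,0],"angular": [0,0,0],"gripper": 1},
  {"dp": [0,0,0],"angular": [0,0,0],"gripper": 1},
])

```text
time: 40.75
tool_pos: [0.6189, -0.0516, 0.1617]
tcp_rot: [0.222, 2.748, -0.045]
wrist_force: [2.1, -9.0, -1.4]
finger_gap: 0.016
```

step_arm([
  {"dp": [0,-1,0],"angular": [0,0,0],"gripper": 1},
  {"dp": [0,0,0],"angular": [0,0,0],"gripper": 1},
  {"dp": [0,0,0],"angular": [0,0,0],"gripper": 0.3},
  {"dp": [0,0,0],"angular": [0,0,0],"gripper": 0.3},
  {"dp": [0,0,0],"angular": [0,0,0],"gripper": 0.3},
  {"dp": [0,0,0],"angular": [0,0,0],"gripper": 0.3},
  {"dp": [0,0,0],"angular": [0,0,0],"gripper": 0.3},
  {"dp": [0,0,0],"angular": [0,0,0],"gripper": 0.3},
  {"dp": [0,0,0],"angular": [0,0,0],"gripper": 0.3},
  {"dp": [0,0,0],"angular": [0,0,0],"gripper": 0.3},
])

```text
time: 41.75
tool_pos: [0.6179, -0.0597, 0.1613]
tcp_rot: [0.216, 2.747, -0.042]
wrist_force: [-0.2, 0.5, 0.2]
finger_gap: 0.0598
```

step_arm([
  {"dp": [0.5,0,-2],"angular": [0,0,0],"gripper": 0.3},
  {"dp": [0.5,0,-2.5],"angular": [0,0,0],"gripper": 0.3},
  {"dp": [2,0,-3],"angular": [0,0,0],"gripper": 0.3},
  {"dp": [3,0,-4],"angular": [0,0,0],"gripper": 0.3},
  {"dp": [3,-1,-4],"angular": [0,0,0],"gripper": 0.3},
  {"dp": [3,-1,-4],"angular": [0,0,0],"gripper": 0.3},
  {"dp": [0,0,0],"angular": [0,0,0],"gripper": 0.3},
  {"dp": [0,0,0],"angular": [0,0,0],"gripper": 0.3},
])

```text
time: 42.55
tool_pos: [0.4337, -0.0502, 0.2971]
tcp_rot: [0.216, 2.743, -0.039]
wrist_force: [0.3, -0.7, -0.2]
finger_gap: 0.0596
```

```bash
python3 - <<'E'
from h import *
st(); save('wrist','w17',None,1.42)
P=par('w17');d=pegdir()
print((proj(P,[*RP,*(RP+.06*d)])*1.42).round().tolist())
E
```

```text
t 42.55 pos [ 0.4337 -0.0502  0.2971] gap 0.0596 F [ 0.3 -0.7 -0.2] 
R [[-0.913, 0.156, 0.376], [0.145, 0.988, -0.057], [-0.381, 0.003, -0.925]] q [ 0.42 -0.25 -0.6   0.26 -0.9  -2.28]
[[415.0, 463.0], [280.0, 463.0], [419.0, 489.0], [261.0, 490.0]]
```

```bash
python3 - <<'E'
from h import *
plan([([.4145,-.387,.17],down(15.5),.4,10)],grip=.4)
E
```

```text
10
[{"dp":[0.17,-3.36,1.29],"angular":[1.27,1.97,6.46],"gripper":0.4},{"dp":[-0.26,-3.32,1.36],"angular":[1.27,1.97,6.46],"gripper":0.4},{"dp":[-0.68,-3.24,1.42],"angular":[1.27,1.97,6.46],"gripper":0.4},{"dp":[-1.08,-3.11,1.46],"angular":[1.27,1.97,6.46],"gripper":0.4},{"dp":[-1.47,-2.93,1.48],"angular":[1.27,1.97,6.46],"gripper":0.4},{"dp":[-1.84,-2.71,1.48],"angular":[1.27,1.97,6.46],"gripper":0.4},{"dp":[-2.19,-2.45,1.47],"angular":[1.27,1.97,6.46],"gripper":0.4},{"dp":[-2.5,-2.15,1.44],"angular":[1.27,1.97,6.46],"gripper":0.4},{"dp":[-2.77,-1.83,1.4],"angular":[1.27,1.97,6.46],"gripper":0.4},{"dp":[-3.0,-1.47,1.33],"angular":[1.27,1.97,6.46],"gripper":0.4}]
```

step_arm([
  {"dp": [0.17,-3.36,1.29],"angular": [1.27,1.97,6.46],"gripper": 0.4},
  {"dp": [-0.26,-3.32,1.36],"angular": [1.27,1.97,6.46],"gripper": 0.4},
  {"dp": [-0.68,-3.24,1.42],"angular": [1.27,1.97,6.46],"gripper": 0.4},
  {"dp": [-1.08,-3.11,1.46],"angular": [1.27,1.97,6.46],"gripper": 0.4},
  {"dp": [-1.47,-2.93,1.48],"angular": [1.27,1.97,6.46],"gripper": 0.4},
  {"dp": [-1.84,-2.71,1.48],"angular": [1.27,1.97,6.46],"gripper": 0.4},
  {"dp": [-2.19,-2.45,1.47],"angular": [1.27,1.97,6.46],"gripper": 0.4},
  {"dp": [-2.5,-2.15,1.44],"angular": [1.27,1.97,6.46],"gripper": 0.4},
  {"dp": [-2.77,-1.83,1.4],"angular": [1.27,1.97,6.46],"gripper": 0.4},
  {"dp": [-3.0,-1.47,1.33],"angular": [1.27,1.97,6.46],"gripper": 0.4},
])

```text
time: 43.6
tool_pos: [0.4141, -0.3891, 0.1664]
tcp_rot: [-1.903, -2.491, 0.002]
wrist_force: [0.3, -0.2, 0.4]
finger_gap: 0.0513
```

step_arm([
  {"dp": [0,0,0],"angular": [0,0,0],"gripper": 0.4},
  {"dp": [0,0,0],"angular": [0,0,0],"gripper": 0.4},
  {"dp": [0,0,0],"angular": [0,0,0],"gripper": 0.4},
])

```text
time: 43.9
tool_pos: [0.4142, -0.387, 0.1688]
tcp_rot: [-1.899, -2.5, 0.002]
wrist_force: [-0.1, 0.7, -0.3]
finger_gap: 0.0515
```

```bash
python3 - <<'E'
from h import *
s,R=st(); save('wrist','w18',None,1.42); save('top','top18'); save('side','side18')
P=par('w18'); h=cv2.cvtColor(cv2.imread('pics/w18_raw.png'),cv2.COLOR_BGR2HSV)
m=(((h[...,0]<6)|(h[...,0]>174))&(h[...,1]>150)&(h[...,2]>60)).astype(np.uint8)
n,l,stt,c=cv2.connectedComponentsWithStats(m); k=1+stt[1:,4].argmax(); print(stt[k],c[k])
v,u=np.nonzero(l==k)
X=[]
for r in range(v.min(),v.max()+1,6):
    uu=u[v==r]
    if len(uu): 
        a,b=[atz(P,(x,r),.030) for x in (uu.min()-.5,uu.max()+.5)]; print(r,uu.min(),uu.max(),len(uu),'w',round(np.linalg.norm(a-b)*1000,1),((a+b)/2)[:2].round(4))
E
```

```text
t 43.9 pos [ 0.4142 -0.387   0.1688] gap 0.0515 F [-0.1  0.7 -0.3] 
R [[-0.268, 0.963, -0.003], [0.963, 0.268, 0.001], [0.001, -0.002, -1.0]] q [-0.47  0.31 -0.18  0.   -1.08 -2.41]
[ 256   95   46  171 4297] [278.89923202 156.93320922]
95 298 300 3 w 3.0 [ 0.4088 -0.2912]
101 256 301 46 w 45.6 [ 0.3909 -0.302 ]
107 256 301 46 w 45.8 [ 0.3924 -0.3074]
113 256 301 46 w 46.0 [ 0.3939 -0.3129]
119 256 301 46 w 46.3 [ 0.3955 -0.3185]
125 256 301 46 w 46.5 [ 0.397  -0.3241]
131 257 300 44 w 44.7 [ 0.3986 -0.3298]
137 257 300 44 w 44.9 [ 0.4002 -0.3355]
143 257 300 44 w 45.2 [ 0.4018 -0.3413]
149 257 300 44 w 45.4 [ 0.4034 -0.3471]
155 257 300 44 w 45.6 [ 0.4051 -0.353 ]
161 271 287 17 w 17.7 [ 0.4073 -0.3589]
167 271 287 17 w 17.8 [ 0.4089 -0.3649]
173 271 287 17 w 17.9 [ 0.4106 -0.371 ]
179 271 287 17 w 18.0 [ 0.4124 -0.3772]
185 272 287 16 w 17.0 [ 0.4146 -0.3833]
191 272 287 16 w 17.1 [ 0.4164 -0.3895]
197 272 287 16 w 17.2 [ 0.4182 -0.3959]
203 272 287 16 w 17.3 [ 0.42   -0.4024]
209 272 287 16 w 17.4 [ 0.4218 -0.4089]
215 272 287 16 w 17.5 [ 0.4236 -0.4154]
221 272 286 15 w 16.5 [ 0.425  -0.4222]
227 272 286 15 w 16.6 [ 0.4268 -0.429 ]
233 273 287 15 w 16.7 [ 0.4298 -0.4355]
239 273 286 14 w 15.7 [ 0.4312 -0.4425]
245 270 290 15 w 23.7 [ 0.4337 -0.4493]
251 267 292 8 w 29.5 [ 0.4351 -0.4565]
257 268 291 9 w 27.3 [ 0.4371 -0.4636]
263 273 286 14 w 16.0 [ 0.4391 -0.4708]
```

step_arm([
  {"dp": [0,0.14,4.5],"angular": [0,0,-0.3],"gripper": 0.4},
  {"dp": [0,0,4.5],"angular": [0,0,0],"gripper": 0.4},
  {"dp": [0,0,4.5],"angular": [0,0,0],"gripper": 0.4},
  {"dp": [0,0,3.6],"angular": [0,0,0],"gripper": 0.4},
  {"dp": [0,0,2],"angular": [0,0,0],"gripper": 0.4},
  {"dp": [0,0,0],"angular": [0,0,0],"gripper": 0.4},
  {"dp": [0,0,0],"angular": [0,0,0],"gripper": 0.4},
  {"dp": [0,0,0],"angular": [0,0,0],"gripper": 1},
  {"dp": [0,0,0],"angular": [0,0,0],"gripper": 1},
  {"dp": [0,0,0],"angular": [0,0,0],"gripper": 1},
], squeeze=60)

```text
time: 45.05
tool_pos: [0.4166, -0.3874, -0.0192]
tcp_rot: [1.892, 2.504, -0.0]
wrist_force: [0.9, 0.4, 3.4]
finger_gap: 0.0166
```

step_arm([
  {"dp": [0,0,0],"angular": [0,0,0],"gripper": 1},
  {"dp": [0,0,0],"angular": [0,0,0],"gripper": 1},
])

```text
time: 45.25
tool_pos: [0.4167, -0.3876, -0.0195]
tcp_rot: [1.892, 2.504, -0.001]
wrist_force: [0.1, -0.5, 4.9]
finger_gap: 0.0162
```

```bash
python3 - <<'E'
from h import *
s,Rc=st(); p=np.array(s['tool_pos'])
L=Rc.inv().apply(np.array([.4357,-.4597,.026])-p); print('off',L.round(4))
off=np.array([L[0],0,L[2]]); R=pitched(H,22); pre=tcp_for(1,.10,off,R); print(pre.round(4))
plan([(p+[-.01,.03,.14],None,1,4),(pre+[-.06,-.02,.03],R,1,10)],grip=1)
E
```

```text
t 45.25 pos [ 0.4167 -0.3876 -0.0195] gap 0.0162 F [ 0.1 -0.5  4.9] 
R [[-0.273, 0.962, 0.002], [0.962, 0.273, -0.002], [-0.002, 0.001, -1.0]] q [-0.46  0.54 -0.38  0.   -0.64 -2.4 ]
off [-0.0747 -0.0014 -0.0453]
[ 0.5507 -0.1811  0.2166]
14
[{"dp":[0.78,-0.03,-3.5],"angular":[0.0,0.0,0.0],"gripper":1},{"dp":[0.78,-0.03,-3.5],"angular":[0.0,0.0,0.0],"gripper":1},{"dp":[0.78,-0.03,-3.5],"angular":[0.0,0.0,0.0],"gripper":1},{"dp":[0.78,-0.03,-3.51],"angular":[0.0,0.0,0.0],"gripper":1},{"dp":[1.27,1.24,-1.26],"angular":[-1.25,-1.94,-6.44],"gripper":1},{"dp":[1.08,1.4,-1.27],"angular":[-1.25,-1.94,-6.44],"gripper":1},{"dp":[0.87,1.53,-1.28],"angular":[-1.25,-1.94,-6.44],"gripper":1},{"dp":[0.65,1.65,-1.27],"angular":[-1.25,-1.94,-6.44],"gripper":1},{"dp":[0.42,1.74,-1.25],"angular":[-1.25,-1.94,-6.44],"gripper":1},{"dp":[0.18,1.8,-1.22],"angular":[-1.25,-1.94,-6.44],"gripper":1}]
[{"dp":[-0.06,1.83,-1.18],"angular":[-1.25,-1.94,-6.44],"gripper":1},{"dp":[-0.31,1.83,-1.13],"angular":[-1.25,-1.94,-6.44],"gripper":1},{"dp":[-0.55,1.81,-1.08],"angular":[-1.25,-1.94,-6.44],"gripper":1},{"dp":[-0.79,1.75,-1.02],"angular":[-1.25,-1.94,-6.44],"gripper":1}]
```

step_arm([
  {"dp": [0.78,0,-3.5],"angular": [0,0,0],"gripper": 1},
  {"dp": [0.78,0,-3.5],"angular": [0,0,0],"gripper": 1},
  {"dp": [0.78,0,-3.5],"angular": [0,0,0],"gripper": 1},
  {"dp": [0.78,0,-3.5],"angular": [0,0,0],"gripper": 1},
  {"dp": [1.27,1.24,-1.26],"angular": [-1.25,-1.94,-6.44],"gripper": 1},
  {"dp": [1.08,1.4,-1.27],"angular": [-1.25,-1.94,-6.44],"gripper": 1},
  {"dp": [0.87,1.53,-1.28],"angular": [-1.25,-1.94,-6.44],"gripper": 1},
  {"dp": [0.65,1.65,-1.27],"angular": [-1.25,-1.94,-6.44],"gripper": 1},
  {"dp": [0.42,1.74,-1.25],"angular": [-1.25,-1.94,-6.44],"gripper": 1},
  {"dp": [0.18,1.8,-1.22],"angular": [-1.25,-1.94,-6.44],"gripper": 1},
])

```text
time: 46.25
tool_pos: [0.4574, -0.2621, 0.1949]
tcp_rot: [0.875, 2.77, -0.027]
wrist_force: [0.2, -0.3, -0.7]
finger_gap: 0.0165
```

step_arm([
  {"dp": [-0.06,1.83,-1.18],"angular": [-1.25,-1.94,-6.44],"gripper": 1},
  {"dp": [-0.31,1.83,-1.13],"angular": [-1.25,-1.94,-6.44],"gripper": 1},
  {"dp": [-0.55,1.81,-1.08],"angular": [-1.25,-1.94,-6.44],"gripper": 1},
  {"dp": [-0.79,1.75,-1.02],"angular": [-1.25,-1.94,-6.44],"gripper": 1},
  {"dp": [0,0,0],"angular": [0,0,0],"gripper": 1},
  {"dp": [0,0,0],"angular": [0,0,0],"gripper": 1},
  {"dp": [0,0,0],"angular": [0,0,0],"gripper": 1},
])

```text
time: 46.95
tool_pos: [0.4907, -0.2009, 0.2442]
tcp_rot: [0.218, 2.755, -0.04]
wrist_force: [0.4, -0.2, -1.0]
finger_gap: 0.0165
```

```bash
python3 - <<'E'
from h import *
off=np.array([-.0747,0,-.0453]); R=pitched(H,22); eyechk(1,off)
save('wrist','w19'); P=par('w19'); h=cv2.cvtColor(cv2.imread('pics/w19_raw.png'),cv2.COLOR_BGR2HSV)
m=(((h[...,0]<6)|(h[...,0]>174))&(h[...,1]>150)&(h[...,2]>50)).astype(np.uint8)
n,l,stt,c=cv2.connectedComponentsWithStats(m); k=1+stt[1:,4].argmax(); print('red',stt[k],c[k])
s=bot.read_state(); Rc=Ro.from_rotvec(s['tcp_rot']); print('pred bowl back corners',proj(P,np.array(s['tool_pos'])+Rc.apply([[.0353,.023,-.0493],[.0353,-.023,-.0493],[.0953,.023,-.0493],[.0953,-.023,-.0493]])).round().tolist())
plan([(tcp_for(1,.08,off,R),R,1,5)],grip=1)
E
```

```text
t 46.95 pos [ 0.4907 -0.2009  0.2442] gap 0.0165 F [ 0.4 -0.2 -1. ] 
R [[-0.918, 0.157, 0.365], [0.146, 0.988, -0.057], [-0.37, 0.001, -0.929]] q [-0.06 -0.   -0.45  0.05 -0.74 -1.7 ]
eye [ 0.5427 -0.2092  0.3139] s 0.1567 lat [-0.0236 -0.0257 -0.0162]
red [  214    44   121   300 21373] [276.10129603 162.43377158]
pred bowl back corners [[333.0, 199.0], [226.0, 199.0], [341.0, 44.0], [218.0, 44.0]]
5
[{"dp":[-0.96,0.58,1.31],"angular":[0.0,-0.06,-0.03],"gripper":1},{"dp":[-0.96,0.58,1.31],"angular":[0.0,-0.06,-0.03],"gripper":1},{"dp":[-0.96,0.58,1.31],"angular":[0.0,-0.06,-0.03],"gripper":1},{"dp":[-0.96,0.58,1.31],"angular":[0.0,-0.06,-0.03],"gripper":1},{"dp":[-0.96,0.57,1.3],"angular":[0.0,-0.06,-0.03],"gripper":1}]
```

step_arm([
  {"dp": [-0.96,0.58,1.31],"angular": [0,0,0],"gripper": 1},
  {"dp": [-0.96,0.58,1.31],"angular": [0,0,0],"gripper": 1},
  {"dp": [-0.96,0.58,1.31],"angular": [0,0,0],"gripper": 1},
  {"dp": [-0.96,0.58,1.31],"angular": [0,0,0],"gripper": 1},
  {"dp": [-0.96,0.58,1.31],"angular": [0,0,0],"gripper": 1},
  {"dp": [0,0,0],"angular": [0,0,0],"gripper": 1},
  {"dp": [0,0,0],"angular": [0,0,0],"gripper": 1},
  {"dp": [0,0,0],"angular": [0,0,0],"gripper": 1},
])

```text
time: 47.8
tool_pos: [0.564, -0.1826, 0.2026]
tcp_rot: [0.215, 2.753, -0.04]
wrist_force: [-0.7, -0.9, -1.3]
finger_gap: 0.0166
```

```bash
python3 - <<'E'
from h import *
off=np.array([-.0747,0,-.0453]); R=pitched(H,22); eyechk(1,off)
plan([(tcp_for(1,.055,off,R),R,1,5),(tcp_for(1,.03,off,R),R,1,4)],grip=1)
E
```

```text
t 47.8 pos [ 0.564  -0.1826  0.2026] gap 0.0166 F [-0.7 -0.9 -1.3] 
R [[-0.917, 0.155, 0.368], [0.144, 0.988, -0.057], [-0.372, 0.001, -0.928]] q [-0.01  0.14 -0.42  0.09 -0.63 -1.78]
eye [ 0.6158 -0.1908  0.2724] s 0.0804 lat [0.0011 0.0004 0.0008]
9
[{"dp":[-0.14,-0.01,0.49],"angular":[0.01,-0.03,-0.01],"gripper":1},{"dp":[-0.14,-0.01,0.5],"angular":[0.01,-0.03,-0.01],"gripper":1},{"dp":[-0.13,-0.01,0.49],"angular":[0.01,-0.03,-0.01],"gripper":1},{"dp":[-0.13,-0.02,0.5],"angular":[0.01,-0.03,-0.01],"gripper":1},{"dp":[-0.14,-0.01,0.49],"angular":[0.01,-0.03,-0.01],"gripper":1},{"dp":[-0.19,-0.0,0.6],"angular":[-0.01,-0.0,0.0],"gripper":1},{"dp":[-0.19,-0.0,0.59],"angular":[-0.01,-0.0,0.0],"gripper":1},{"dp":[-0.2,-0.0,0.6],"angular":[-0.01,-0.0,0.0],"gripper":1},{"dp":[-0.19,-0.0,0.59],"angular":[-0.01,-0.0,0.0],"gripper":1}]
```

step_arm([
  {"dp": [-0.14,0,0.5],"angular": [0,0,0],"gripper": 1},
  {"dp": [-0.14,0,0.5],"angular": [0,0,0],"gripper": 1},
  {"dp": [-0.14,0,0.5],"angular": [0,0,0],"gripper": 1},
  {"dp": [-0.14,0,0.5],"angular": [0,0,0],"gripper": 1},
  {"dp": [-0.14,0,0.5],"angular": [0,0,0],"gripper": 1},
  {"dp": [0,0,0],"angular": [0,0,0],"gripper": 1},
  {"dp": [0,0,0],"angular": [0,0,0],"gripper": 1},
])

```text
time: 48.5
tool_pos: [0.5796, -0.185, 0.1815]
tcp_rot: [0.215, 2.754, -0.041]
wrist_force: [-0.1, -1.1, -0.5]
finger_gap: 0.0167
```

step_arm([
  {"dp": [-0.19,0,0.6],"angular": [0,0,0],"gripper": 1},
  {"dp": [-0.19,0,0.6],"angular": [0,0,0],"gripper": 1},
  {"dp": [-0.19,0,0.6],"angular": [0,0,0],"gripper": 1},
  {"dp": [-0.19,0,0.6],"angular": [0,0,0],"gripper": 1},
  {"dp": [0,0.5,0],"angular": [0,0,0],"gripper": 1},
  {"dp": [0,0.5,0],"angular": [0,0,0],"gripper": 1},
  {"dp": [0,0,0],"angular": [0,0,0],"gripper": 1},
  {"dp": [0,0,0],"angular": [0,0,0],"gripper": 1},
])

```text
time: 49.3
tool_pos: [0.5965, -0.1792, 0.1627]
tcp_rot: [0.22, 2.753, -0.042]
wrist_force: [-0.5, -10.5, -1.1]
finger_gap: 0.0166
```

Inserted too (lateral resistance −10 N). Return, release, retract to a far pose.

step_arm([
  {"dp": [0,-1,0],"angular": [0,0,0],"gripper": 1},
  {"dp": [0,0,0],"angular": [0,0,0],"gripper": 1},
  {"dp": [0,0,0],"angular": [0,0,0],"gripper": 0.3},
  {"dp": [0,0,0],"angular": [0,0,0],"gripper": 0.3},
  {"dp": [0,0,0],"angular": [0,0,0],"gripper": 0.3},
  {"dp": [0,0,0],"angular": [0,0,0],"gripper": 0.3},
  {"dp": [0,0,0],"angular": [0,0,0],"gripper": 0.3},
  {"dp": [0,0,0],"angular": [0,0,0],"gripper": 0.3},
  {"dp": [0,0,0],"angular": [0,0,0],"gripper": 0.3},
  {"dp": [0,0,0],"angular": [0,0,0],"gripper": 0.3},
])

```text
time: 50.3
tool_pos: [0.5954, -0.1875, 0.1623]
tcp_rot: [0.215, 2.753, -0.04]
wrist_force: [-0.5, -0.3, 0.2]
finger_gap: 0.0597
```

step_arm([
  {"dp": [0.5,0,-2],"angular": [0,0,0],"gripper": 0.3},
  {"dp": [0.5,0,-2.5],"angular": [0,0,0],"gripper": 0.3},
  {"dp": [2,0,-3],"angular": [0,0,0],"gripper": 0.3},
  {"dp": [3,0,-4],"angular": [0,0,0],"gripper": 0.3},
  {"dp": [3,-1,-4],"angular": [0,0,0],"gripper": 0.3},
  {"dp": [3,-4,-2],"angular": [0,0,0],"gripper": 0.3},
  {"dp": [1,-4.5,0],"angular": [0,0,0],"gripper": 0.3},
  {"dp": [1,-4.5,0],"angular": [0,0,0],"gripper": 0.3},
  {"dp": [1,-4.5,0],"angular": [0,0,0],"gripper": 0.3},
  {"dp": [0,0,0],"angular": [0,0,0],"gripper": 0.3},
])

```text
time: 51.3
tool_pos: [0.3662, -0.3409, 0.2674]
tcp_rot: [0.228, 2.753, -0.043]
wrist_force: [1.0, 1.3, -0.0]
finger_gap: 0.0598
```

```bash
python3 - <<'E'
from h import *
st(); save('side','sideF'); save('top','topF')
a=cv2.imread('pics/sideF_raw.png'); b=cv2.imread('pics/topF_raw.png')
P=par('sideF'); c=proj(P,[[.676,-.135,.17],*RP]); print(c.round().tolist())
u,v=c[0].astype(int); A=cv2.resize(a[v-50:v+50,u-50:u+50],(400,400),interpolation=2)
cs=proj(P,[.4865,.2,.06])[0].astype(int); B=cv2.resize(a[cs[1]-50:cs[1]+50,cs[0]-50:cs[0]+50],(400,400),interpolation=2)
C=cv2.resize(b[140:300,140:360],None,fx=200/160,fy=200/160)
D=np.zeros((200,800,3),np.uint8); D[:,:C.shape[1]]=C
t=proj(par('topF'),[.67,-.135,.2])[0].astype(int); E=cv2.resize(b[t[1]-25:t[1]+25,t[0]-40:t[0]+40],None,fx=4,fy=4,interpolation=2); D[:,300:300+E.shape[1]]=E
cv2.imwrite('pics/final.png',np.vstack([np.hstack([A,B]),D])); print(np.vstack([np.hstack([A,B]),D]).shape)
E
```

```text
t 51.3 pos [ 0.3662 -0.3409  0.2674] gap 0.0598 F [ 1.   1.3 -0. ] 
R [[-0.916, 0.165, 0.366], [0.153, 0.986, -0.06], [-0.371, 0.001, -0.929]] q [-0.52 -0.04 -0.35 -0.16 -0.91 -1.14]
[[248.0, 195.0], [240.0, 196.0], [255.0, 172.0]]
(600, 800, 3)
```

View pics/final.png

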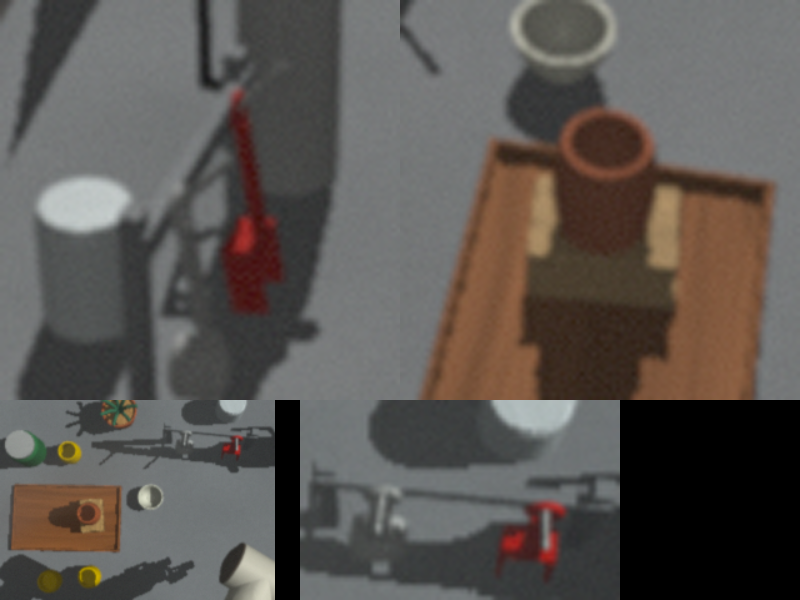

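step_arm([
  {"dp": [0,0,0],"angular": [0,0,0],"gripper": 0.3},
  {"dp": [0,0,0],"angular": [0,0,0],"gripper": 0.3},
  {"dp": [0,0,0],"angular": [0,0,0],"gripper": 0.3},
  {"dp": [0,0,0],"angular": [0,0,0],"gripper": 0.3},
  {"dp": [0,0,0],"angular": [0,0,0],"gripper": 0.3},
  {"dp": [0,0,0],"angular": [0,0,0],"gripper": 0.3},
  {"dp": [0,0,0],"angular": [0,0,0],"gripper": 0.3},
  {"dp": [0,0,0],"angular": [0,0,0],"gripper": 0.3},
  {"dp": [0,0,0],"angular": [0,0,0],"gripper": 0.3},
  {"dp": [0,0,0],"angular": [0,0,0],"gripper": 0.3},
])

```text
time: 52.4
tool_pos: [0.3686, -0.3362, 0.2678]
tcp_rot: [0.215, 2.753, -0.041]
wrist_force: [-0.3, 1.1, -0.9]
finger_gap: 0.0595
```

```bash
python3 - <<'E'
from h import *
save('side','sideG'); a=cv2.imread('pics/sideF_raw.png').astype(int); b=cv2.imread('pics/sideG_raw.png').astype(int)
d=np.abs(a-b).max(2); print('rail diff',d[145:245,198:298].max(),'stack diff',d[200:,:400].max())
bot.job_done()
E
```

```text
rail diff 30 stack diff 56
the job is handed in; nothing more can be done
```

I handed the job in at about 52 s, and my checks showed everything as asked.

- **Coasters:** I stood the mate on the empty half of the tray and stacked the three loose coasters I found on the base one. I squeezed the pile square between the fingers afterwards. Edges measured flush across the pile, and the base sticks out about 1 mm at one short end.
- **Mate:** it stands upright on the finished pile, about 2 mm off centre by the wrist camera.
- **Tools:** the measuring cup hangs on peg 1 and the red scoop on peg 2. Before letting go I pushed each one sideways and the peg pushed back with 9 to 10 N. The last picture shows both hanging down by the bar.

**Failed or disagreeing checks:**
- The first grip on one coaster missed because the fingers were too high. They closed on top of it; the coaster did not move and I picked it up again.
- The real fingertips sat roughly 30–40 mm short of the reported tool point, so I corrected heights from the camera and from contact.
- A frame comparison 1 s apart, just before handing in, showed grey-level differences of 30 around the rail and 56 around the pile. I put them down to noise or small leftover motion and did not view that second frame.

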